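# Unlock a desktop slant-bed lathe: transit pin out and parked, saddle run clear

## Task

Free the saddle of the desktop lathe from its transit lock: press the front edge of the clear guard so that its touch latch pops it ajar, then swing the guard right back until it leans well past upright. Draw the red T-handled transit pin out of the saddle and park it, square to the bed, in the side notch of the black holder at the right of the bay, pushed fully home with its collar down on the holder. Then slide the saddle fully to the right, up to its stop, leaving the guard open, the pin parked, and the turned part and the mug in front of the lathe standing where they are.

Things in the scene. Friction and masses are not known exactly. Their poses are not given: they have to be found in the camera images.
- lathe: desktop slant-bed lathe, 655 mm wide, facing the robot; white, 235 mm tall headstock at its left (+y), 200 mm end housing at its right. Origin under its middle, z up, x away from the robot, y left. Between them a work bay slopes 30 degrees, rising away from the robot, under a clear guard.
- hatch (a joint): guard angle, rad: 0 closed on the slope, 2.094 upright, 2.44 stop, leaning back. No handle; held by a touch latch. Pressing the front edge in about 3 mm square to the slope (to about -0.016; bottoms at about -0.024; some 6 to 10 N) frees it; once let go, a spring lifts it ajar to about 0.5. Pushed on from below; its stiff hinge (0.12 N m) holds it beyond about 1.6, else it sinks back to 0.5.
- hatch_edge (a point): press point on the guard's upper face, 12 mm in from its front edge, on an orange mark; moves with the guard. Axes: x from front edge to hinge, y left along the edge, z square out of the upper face. Guard: clear sheet in aluminium frame, 371 mm wide, 8 mm thick, 179 mm front to hinge, 250 g. The hinge line lies 167 mm along +x and 8 mm along -z of this point; mark 70 mm right of the bay's middle.
- hatch_hinge (a point): middle of the guard's hinge line, fixed. Axes of the bay: x up the slope, y left, z square out of it (leaning 30 degrees to the robot). Closed guard's underside: z = 0. Bay from y = -170 mm (right cheek) to +190; front sill x = -171 to -183, top z = -12. Chuck and bar at left, y over +105, x -117 to -43, up to z = -19. Latch hook at y -86 to -52, x -165 to -150, up to z = -9. Open, a spring leaf stands 25 mm up at y = 172.
- pin: transit pin, 108 mm long, 120 g. Origin: underside centre of its collar; z along the pin to its handle, at the start square to the slope (30 degrees off vertical, leaning to the robot). Shank 12 mm, 72 mm long, below (-z); collar 24 mm, z 0 to 4; neck 14 mm; red T-handle 14 (x) by 60 (y) by 22 mm, z 14 to 36, gripped across its 14 mm. It starts down the saddle's bore into the bed, collar on the boss.
- pin_tip (a point): pointed lower end of the transit pin, 72 mm below its origin along the pin.
- bore (a point): mouth of the saddle's bore (13.5 mm) on top of its blue boss, moving with the saddle; axes as the bay's (x up the slope, y left, z square out). Boss 36 x 36 mm, 35 mm high (z 0 to -35), on a base plate 90 mm long in y. Tool post up to z = 5 at x 34 to 68, y -20 to 20 mm, its bit reaching to y = 56. The pin passes 72 mm down from here. The saddle may be pushed or dragged by its boss.
- notch (a point): where the pin's origin must come: top face of the black holder on the right cheek; axes as the bay's. Slot 14.4 mm wide in x, through in z (holder 25 mm thick), open and flared to +y (left) with its mouth at y = +26 mm; its end at y = -7 mm stops the shank about 1 mm past this point. Lower the pin left of the mouth (y about +50 mm), slide it right; the collar ends down on the top face. Room for the shank below.
- saddle (a joint): travel of the saddle, m: 0 at the locked place, grows to the right (-y of the bay, away from the chuck), stop at 0.09. About 3 N of friction; it stays where left.
- turned_part: stepped aluminium turned part, 48 mm across at its foot, 80 mm tall, standing on the table in front of the lathe's right end. Bystander. Origin at the centre of its underside.
- mug: white ceramic mug, 84 mm across, 88 mm tall, on the table in front of the lathe's left end. Bystander. Origin at the centre of its underside.

How it is judged (in metres and radians):
On the way, in this order (a step that is already met when the one before it is completed fails the run):
1. the guard's touch latch has let go and the guard stands ajar (value of joint hatch above 0.2 rad), for 0.2 s.
2. the guard is swung right back, well past upright (value of joint hatch above 2.15 rad), for 0.2 s.
3. the transit pin is drawn right out of the saddle, the saddle still in its place (z of pin_tip in the frame of bore above 0.002 m and value of joint saddle below 0.012 m), for 0.1 s.
4. the pin is parked: home in the notch, collar down on the holder, let go (x of pin in the frame of notch between -0.004 and 0.004 m and y of pin in the frame of notch between -0.005 and 0.006 m and z of pin in the frame of notch between -0.004 and 0.003 m and angle between the z axis of pin and the z axis of notch, either way round below 0.15 rad and contact force between the fingers and pin below 0.1 N), for 0.3 s.
At the end, for the whole second after the job is handed in: Guard open past upright (over 2.15 rad); pin released and still in the notch, collar centre within 4 mm across it, 6 mm of fully home and 3 mm of the holder's top, within 0.15 rad of square to it; saddle within 6 mm of its right-hand stop (over 0.084 m) (all of step 4 and value of joint hatch above 2.15 rad and value of joint saddle above 0.084 m and linear speed of pin below 0.01 m/s); the robot touches nothing.
It fails at once if the turned part is shoved over 40 mm or knocked over (distance of turned_part from where it was at the start of the episode above 0.04 m or angle between turned_part's own z axis and vertical above 0.6 rad).
It fails at once if the mug is shoved over 40 mm or knocked over (distance of mug from where it was at the start of the episode above 0.04 m or angle between mug's own z axis and vertical above 0.6 rad).
It also fails if it takes over 72 s, if anything falls off the work surface, if the arm or the gripper's body presses on something with over 40 N, if the wrist force passes 120 N, or if a joint passes its speed limit or range.

## Robot

A 6-joint arm with a two-finger parallel gripper is mounted at the origin on the work surface. World frame = base frame: x ahead of the robot, y to its left, z up, the work surface at z = 0. Lengths are in mm, angles in degrees, forces in N, time in s.
With the tool pointing down it reaches from about 250 to 725 mm from the base axis. Payload 4 kg.
Tool frame: the origin (TCP) lies between the finger pads; the fingertips stand 8 mm ahead of it and the grasp point (between the pads) lies 11 mm behind it; z points along the fingers, x is the direction in which the jaws open and shut, and the axes are right-handed (so a half turn about z gives the same grasp; the last joint's range is limited). The gripper opens to 85 mm and grips with 20 to 120 N. Pads are 22 mm wide; open, the fingers measure 114 mm over their backs; the gripper's body (76 mm by 85 mm) begins 54 mm behind the grasp point. The pads swing forward as they close: fully open they stand 13 mm farther back than shut.
Start: joints at [72.25, 13.785, 0.286, 76.501, 0, 90], TCP at [152.432, 476.197, 239.306] pointing down, gripper open.
Joint ranges: [-155.79, 155.79], [-60.16, 107.12], [-62.33, 73.08], [-114, 123.19], [-81.49, 82.49], [-180, 180]. Speed limits (degrees/s): [159.86, 159.86, 180, 180, 180, 180].

## Interface

Orientations are given as [roll, pitch, yaw] about the fixed x, y, z axes, in that order (R = Rz(yaw) Ry(pitch) Rx(roll)).
In Python, from cell import env gives the robot as it stands. The module is installed in compiled form; this text tells all that it offers.
- The arm moves only by the tool servo_tool, never from a script. Its arguments are lists of equal length, an entry for each row: "grip": the opening, from 0 (shut) to 1 (fully open); "xyz": the shift along the world's x, y, z in cm, a list of three; "spin": the turn about the world's z in degrees. In form: {"grip": [grip, ...], "xyz": [[dx, dy, dz], ...], "spin": [spin, ...]}. A call has 1 to 20 rows; each row is the pose to reach, as a shift and turn from the pose commanded when the call began; what a row does not reach only later rows make up. A row lasts 1/8 s, in which the tool goes at most 62.5 mm and 10.7 degrees, less where a joint would pass 70% of its speed; a pose out of reach is approached as far as the arm can. A call with a gripper value outside its range is refused whole. The fingers move at their own pace and stop on an object; "newtons" is the grip in N (left out, the last holds). Time passes only in rows, so rows that repeat a pose let the fingers close. It gives the time, the measured TCP pose, the force and the opening at its end, in the units of the state.
- env.sense(): the state, without advancing time (a new reading comes with each control period).
- env.capture(name): name is "scene" or "top"; returns (picture, depth): 480x640x3 uint8, red, green, blue; 480x640 float32, mm along the optical axis (not along the pixel's ray), 0 where there is no reading.
- env.camera_model(name): a dict with "intrinsics" (3x3 intrinsics, pixels), "camera_from_world" (4x4, takes a point from world to camera coordinates). Camera axes: x right, y down, z forward; pixel columns grow to the right and rows downward; lengths in mm; the calibration is good to about 2 mm. A picture is of the moment at which its call begins. camera_model takes no time and is no camera call.
- env.hand_in(): hands the job in, once; it reports no verdict.
Trained networks look in the newest picture that a camera, given by its name, has taken for a name from the list of things; names that differ only in an ending like _2 or _b are one class to them, and where a whole thing is asked for, a point or a joint stands for the part that bears it (a point fixed in the world has none). Each returns a list of dicts, best first, with "conf" (0 to 1); they miss things now and then, are a little off and sometimes report something else, mostly with a low value. They report only what shows in the picture. A call takes as long as a camera call.
- env.spot_in(label, camera): "rect" ([left, top, width, height] as shares, 0 to 1, of the picture: columns of its width, rows of its height, round what is visible of it).
- env.outline_of(label, camera): "mask" (480x640 bool, what is visible of it) and "rect" ([left, top, width, height] as shares, 0 to 1, of the picture: columns of its width, rows of its height, round what is visible of it).
The state is a dict: "time": time; "q": joint angles; "joint_velocities": joint speeds; "joint_efforts": joint torques, N m; "eef_pos": TCP position; "eef_rot": TCP orientation; "force": force on the tool from outside, world axes, zero at the start; "ft_torque": the same for the moment, N m; "width": finger opening in mm.
Only numpy, scipy, OpenCV 4.12 (cv2) and the standard library are available. Lean on these libraries where they do the work, as an engineer would, in place of code of your own. Each camera call takes 0.05 s, during which the arm holds its last target.

## Working session

There is one attempt and no reset: what is moved stays moved. The work goes in short steps, Python scripts to look and compute and a tool call to move; the robot and the scene stay as the last step left them, time stands still between calls to the robot, and variables do not carry over. Pictures are saved under pics/ and viewed, and the job is handed in when it is done.

Besides the shell and the picture viewer there is one more tool, called in YAML: its name, and indented under it one key for each argument. servo_tool: Moves the arm, as the interface text tells. Its arguments: {"type":"object","properties":{"grip":{"type":"array"},"xyz":{"type":"array"},"spin":{"type":"array"},"newtons":{"type":"number"}},"required":["grip","xyz","spin"]}

```bash
mkdir -p pics; cat > h.py <<'E'
from cell import env
import numpy as np, cv2
def snap(n,name):
    p,d=env.capture(n); cv2.imwrite(f'pics/{name}.png',p[:,:,::-1]); np.save(f'pics/{name}.npy',d); return p,d
def unproj(n,u,v,z):
    m=env.camera_model(n);K=np.array(m['intrinsics']);T=np.array(m['camera_from_world'])
    c=np.linalg.inv(K)@np.array([u,v,1.])*z
    return (np.linalg.inv(T)@np.r_[c,1])[:3]
def proj(n,P):
    m=env.camera_model(n);K=np.array(m['intrinsics']);T=np.array(m['camera_from_world'])
    c=(T@np.r_[P,1])[:3]; q=K@c; return q[:2]/q[2]
def cloud(n,d):
    m=env.camera_model(n);K=np.array(m['intrinsics']);T=np.linalg.inv(np.array(m['camera_from_world']))
    v,u=np.mgrid[:480,:640]
    c=np.stack([(u-K[0,2])/K[0,0]*d,(v-K[1,2])/K[1,1]*d,d],-1)
    return c@T[:3,:3].T+T[:3,3]
E
python3 - <<'E'
from h import *
for n in('scene','top'):
    p,d=snap(n,n+'0'); m=env.camera_model(n); print(np.round(m['intrinsics'],1),np.round(m['camera_from_world'],3))
print(env.sense())
E
```

```text
[[435.1   0.  307.3]
 [  0.  435.1 244.1]
 [  0.    0.    1. ]] [[-1.200000e-02  1.000000e+00  1.100000e-02  2.225700e+01]
 [ 8.130000e-01  1.600000e-02 -5.830000e-01 -3.242790e+02]
 [-5.830000e-01  3.000000e-03 -8.130000e-01  1.304546e+03]
 [ 0.000000e+00  0.000000e+00  0.000000e+00  1.000000e+00]]
[[598.5   0.  327.7]
 [  0.  598.5 241. ]
 [  0.    0.    1. ]] [[ 2.400000e-02 -1.000000e+00 -1.500000e-02 -1.223000e+01]
 [-9.970000e-01 -2.300000e-02 -7.800000e-02  5.134260e+02]
 [ 7.800000e-02  1.700000e-02 -9.970000e-01  1.239948e+03]
 [ 0.000000e+00  0.000000e+00  0.000000e+00  1.000000e+00]]
{'time': 0.1, 'q': array([7.22506466e+01, 1.38273926e+01, 2.21513257e-01, 7.65009177e+01,
       6.05356322e-04, 8.99997337e+01]), 'joint_velocities': array([-0.02216567, -0.09965474,  0.21834347,  0.00929501,  0.0284321 ,
        0.05708772]), 'joint_efforts': array([ 2.34093721e-03, -3.73138011e+01,  2.53010684e+01,  1.08817482e-02,
        1.80157767e-04, -5.78778668e-06]), 'eef_pos': array([152.25784229, 475.68209349, 238.50675475]), 'eef_rot': array([-1.79999394e+02,  1.06797017e-01,  7.22509129e+01]), 'force': array([ 0.17475023,  0.54174772, -0.93508439]), 'ft_torque': array([ 0.0304831 ,  0.02699432, -0.06563608]), 'width': 85.29569683656996}
```

```bash
ls; ls pics
```

```text
h.py
pics
scene0.npy
scene0.png
top0.npy
top0.png
```

View pics/scene0.png

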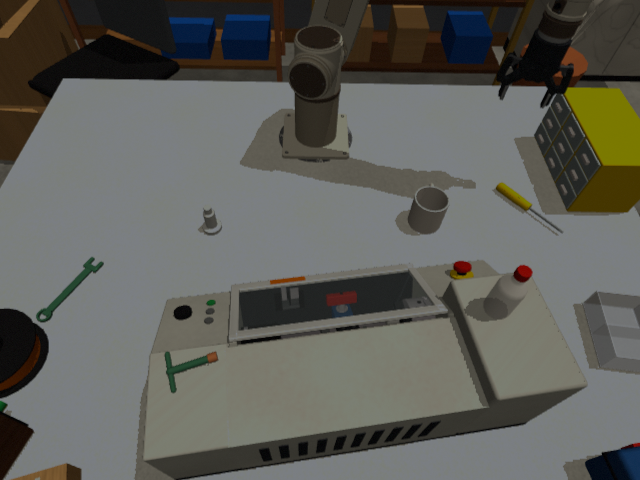

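View pics/top0.png

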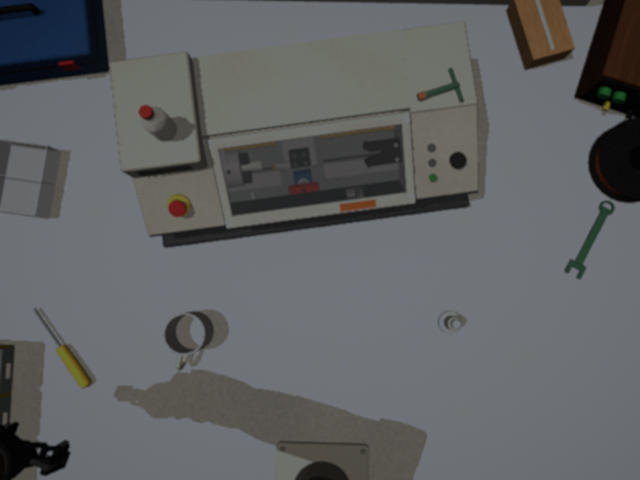

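The scene view shows the lathe with its back to this camera: orange mark at about (288,280), red T-handle at (342,298), turned part at (210,220), mug at (428,210). The top view has the orange mark at (358,206), the handle at (303,188), the mug at (189,332) and the turned part at (451,322).

```bash
python3 - <<'E'
from h import *
for n in('scene','top'):
    p=cv2.imread(f'pics/{n}0.png'); 
    a=p[255:355,220:460] if n=='scene' else p[100:250,120:490]
    cv2.imwrite(f'pics/{n}0c.png',cv2.resize(a,None,fx=3.2 if n=='scene' else 2.1,fy=3.2 if n=='scene' else 2.1,interpolation=cv2.INTER_CUBIC))
p,d=cv2.imread('pics/top0.png')[:,:,::-1].astype(int),np.load('pics/top0.npy')
X=cloud('top',d)
def show(name,m):
    P=X[m&(d>0)]; v,u=np.nonzero(m); print(name,m.sum(),np.round(np.median(P,0),1),'px',u.min(),u.max(),v.min(),v.max())
    return P
box=np.zeros((480,640),bool); box[195:215,335:380]=1
m=box&(p[:,:,0]>150)&(p[:,:,2]<90); P=show('orange',m); u,s,vt=np.linalg.svd(P-P.mean(0)); print(P.mean(0),np.round(vt,3)); 
c=cv2.minAreaRect(np.argwhere(m)[:,::-1].astype(np.float32)); print(c)
box[:]=0; box[175:200,280:325]=1
m=box&(p[:,:,0]>1.8*p[:,:,1])&(p[:,:,0]>60); P=show('handle',m); c=cv2.minAreaRect(np.argwhere(m)[:,::-1].astype(np.float32)); print(c); print(np.round(np.percentile(P,[5,50,95],axis=0),1))
# grid of heights over lathe
for vv in range(20,260,10):
    print(vv,[int(X[vv,uu,2]) for uu in range(130,480,14)])
E
```

```text
return _methods._mean(a, axis=axis, dtype=dtype,
  ret = um.true_divide(
Traceback (most recent call last):
ValueError: zero-size array to reduction operation minimum which has no identity
```

```bash
python3 - <<'E'
from h import *
for l in ['hatch_edge','pin','saddle','turned_part','mug','lathe','notch','hatch','bore']:
  for c in('top','scene'):
    for r in env.spot_in(l,c)[:2]:
        R=np.array(r['rect'])*[640,480,640,480]; print(l,c,round(r['conf'],2),np.round(R,1))
E
```

```text
hatch_edge top 0.57 [209.  114.1 210.  113.1]
hatch_edge scene 0.93 [228.9 262.2 220.9  80.7]
hatch_edge scene 0.7 [204.7 203.6  18.1  33.7]
pin scene 0.18 [405.3 184.7  43.9  49.4]
saddle scene 0.63 [321.5 326.9  48.5   5.5]
turned_part top 0.91 [436.8 313.3  27.8  20.6]
turned_part scene 0.69 [202.1 206.3  20.6  29.1]
mug top 0.9 [159.4 312.7  51.7  58.2]
mug scene 0.94 [408.1 184.9  43.1  48.1]
lathe top 0.73 [111.3  21.2 365.9 222.5]
lathe scene 0.87 [142.1 258.1 444.8 221.9]
notch top 0.82 [135.  107.  342.3 130. ]
notch scene 0.61 [152.4 260.4 345.1  93.4]
hatch top 0.98 [209.2 109.5 208.4 121.4]
hatch scene 0.94 [228.6 263.4 223.2  81. ]
bore scene 0.73 [319.  324.3  50.2  12.2]
```

```bash
python3 - <<'E'
from h import *
p,d=cv2.imread('pics/top0.png')[:,:,::-1].astype(int),np.load('pics/top0.npy')
print(p[206,358],p[188,303])
X=cloud('top',d)
def show(name,m):
    P=X[m&(d>0)]; v,u=np.nonzero(m); print(name,m.sum(),np.round(np.median(P,0),1),'px',u.min(),u.max(),v.min(),v.max())
    return P
box=np.zeros((480,640),bool); box[195:215,335:380]=1
m=box&(p[:,:,0]>1.5*p[:,:,1])&(p[:,:,0]>100); P=show('orange',m); print(P.mean(0))
c=cv2.minAreaRect(np.argwhere(m)[:,::-1].astype(np.float32)); print(c)
box[:]=0; box[175:200,280:325]=1
m=box&(p[:,:,0]>1.8*p[:,:,1])&(p[:,:,0]>50); P=show('handle',m); c=cv2.minAreaRect(np.argwhere(m)[:,::-1].astype(np.float32)); print(c); print(np.round(np.percentile(P,[5,50,95],axis=0),1))
for vv in range(20,260,10):
    print(vv,[int(X[vv,uu,2]) for uu in range(130,490,15)])
E
```

```text
[108  58  30] [64 38 37]
orange 214 [575.9 -56.9 127.6] px 341 374 200 210
[575.96480486 -57.43988621 127.76252165]
((357.4519348144531, 205.13975524902344), (6.211694717407227, 33.89999008178711), 82.40535736083984)
handle 191 [603.6  47.5 148.4] px 289 317 183 193
((303.164306640625, 188.20486450195312), (7.29611349105835, 28.553922653198242), 82.23483276367188)
[[596.1  22.7 143.3]
 [603.6  47.5 148.4]
 [610.9  70.5 152.5]]
20 [-3, 1275, -5, 1, 0, 3, 0, 4, 3, 3, -1, 0, 2, -1, -1, -6, 0, -2, -3, 3, -1, 0, 0, -2]
30 [0, 0, -1, 1, 4, 0, 0, -3, 0, 1, 2, 1, 0, 0, 3, 0, 3, 0, 196, 192, 199, 202, 203, 0]
40 [0, 3, 0, -3, 1, 2, -2, 2, 1, 0, 0, 1, -1, 198, 202, 200, 202, 199, 197, 197, 204, 200, 197, 0]
50 [0, 0, -3, 1, -1, 2, 1, 4, 197, 199, 198, 199, 200, 199, 200, 201, 205, 196, 201, 204, 199, 199, 198, 1]
60 [235, 235, 234, 237, 221, 197, 199, 202, 200, 202, 202, 199, 200, 198, 200, 199, 198, 199, 202, 198, 201, 202, 198, -1]
70 [235, 237, 234, 234, 229, 201, 198, 198, 203, 200, 201, 199, 200, 198, 197, 200, 203, 199, 201, 200, 196, 201, 202, 0]
80 [237, 233, 238, 233, 230, 199, 201, 1
[... 1362 characters left out ...]
9, 160, 157, 149, 149, 148, 147, 146, 143, 139, 144, 138, 137, 132, 120, 119, 118, 113, 115]
200 [0, 151, 145, 164, 145, 142, 148, 146, 146, 145, 139, 143, 134, 131, 129, 128, 132, 129, 126, 101, 17, 17, 19, -1]
210 [-2, 141, 139, 165, 137, 131, 128, 135, 135, 129, 132, 128, 130, 125, 126, 118, 15, 20, 22, 18, 21, 4, 0, 0]
220 [1, 132, 127, 127, 120, 121, 118, 126, 127, 122, 121, 20, 20, 16, 26, 18, 9, -3, 2, -4, 0, 1, -1, 2]
230 [1, -2, 114, 120, 114, 18, 20, 20, 16, 20, 21, 11, 2, 0, 0, -1, -1, 5, 3, 4, 0, -1, -4, 0]
240 [1, 2, -2, 17, 20, 21, 18, 0, 0, -4, 0, 2, -1, -1, -2, 2, 3, -2, 0, 1, 1, 0, 1, -1]
250 [4, -2, -2, -2, 7, 3, 3, -3, -2, 1, 0, 0, 0, 1, 0, -2, 1, -1, -2, -5, -2, 0, 2, -1]
```

View pics/top0c.png

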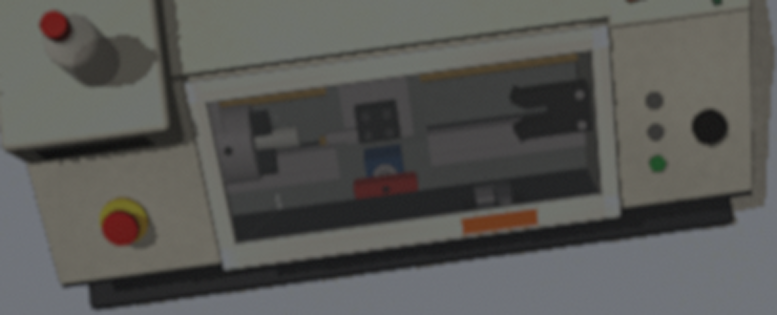

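View pics/scene0c.png

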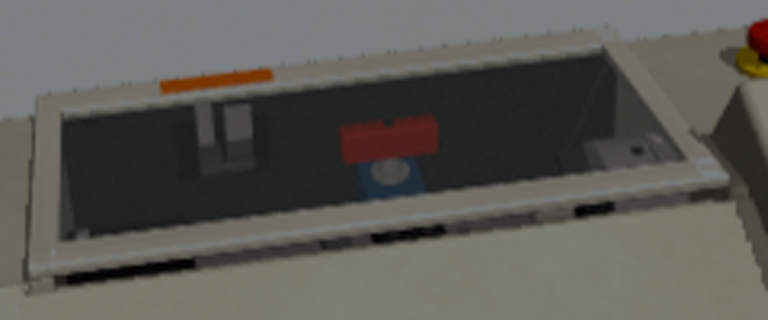

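The crops show the guard over the bay, the red handle on the blue boss, the latch hook, the tool post (377,120 in the top crop) and the black holder with its slot open to the left at (550,108) in the top crop.

```bash
python3 - <<'E'
from h import *
ds=[];
for i in range(3):
    p,d=snap('top','top1'); ds.append(d)
dd=np.stack(ds); d=np.median(dd,0); X=cloud('top',d)
m=env.outline_of('hatch','top')[0]['mask']
m=cv2.erode(m.astype(np.uint8),np.ones((5,5)))>0
P=X[m&(d>0)]
for it in range(4):
    A=np.c_[P[:,:2],np.ones(len(P))]; s=np.linalg.lstsq(A,P[:,2],rcond=None)[0]; r=P[:,2]-A@s; P=P[abs(r)<6]
print('plane',s,len(P),r.std(),'slope',np.degrees(np.arctan(np.hypot(s[0],s[1]))),'yaw',np.degrees(np.arctan2(s[1],s[0])))
# headstock/top edges: lathe footprint yaw by roof z~200 & right, use front edge of roof points z>190
q=(X[:,:,2]>193)&(X[:,:,2]<206)&(d>0); v,u=np.nonzero(q)
k=(u>200)&(u<480)&(v<150); pts=X[v[k],u[k]]
# back edge: max x per y-bin
ys=np.arange(-190,190,10);E=[]
for y in ys:
    b=pts[abs(pts[:,1]-y)<5]
    if len(b)>5:E.append((y,np.percentile(b[:,0],98)))
E=np.array(E);f=np.polyfit(E[:,0],E[:,1],1);r=E[:,1]-np.polyval(f,E[:,0]);g=abs(r)<6;f=np.polyfit(E[g,0],E[g,1],1);print('back edge',f,np.degrees(np.arctan(-f[0])),r.std())
# orange
p=p.astype(int)
box=np.zeros((480,640),bool); box[195:215,335:380]=1
mo=box&(p[:,:,0]>1.5*p[:,:,1])&(p[:,:,0]>80)
c=cv2.minAreaRect(np.argwhere(mo)[:,::-1].astype(np.float32));print(c)
# intersect centre px ray with plane
def hit(u,v,s):
    a=unproj('top',u,v,500);b=unproj('top',u,v,1500)
    t=(s[0]*a[0]+s[1]*a[1]+s[2]-a[2])/((b-a)[2]-s[0]*(b-a)[0]-s[1]*(b-a)[1]); return a+t*(b-a)
print('mark',hit(*c[0],s)); 
q=cv2.boxPoints(c); L=[hit(*x,s) for x in q]; print(np.round(L,1))
# hatch outline corners
mm=env.outline_of('hatch','top')[0]['mask'].astype(np.uint8)
cs=max(cv2.findContours(mm,0,2)[0],key=cv2.contourArea); c=cv2.minAreaRect(cs); print(c)
for x in cv2.boxPoints(c): print(x,np.round(hit(*x,s),1))
E
```

```text
plane [ 5.65047879e-01  8.97621240e-02 -1.96181235e+02] 16635 2.1525020610587573 slope 29.775304459202115 yaw 9.02644212506969
back edge [-1.55904002e-01  8.72177997e+02] 8.861306361448968 0.6216781701598685
((357.5174560546875, 205.1310272216797), (6.211694717407227, 34.03215408325195), 82.40535736083984)
mark [576.48523039 -57.7867754  124.37345774]
[[576.9 -24.3 127.6]
 [587.1 -89.3 127.6]
 [576.1 -91.4 121.1]
 [565.8 -26.2 121.2]]
((314.0769348144531, 170.17898559570312), (92.52965545654297, 203.34791564941406), 82.193603515625)
[207.06123 138.1529 ] [681.4 220.8 208.6]
[408.5247  110.53293] [ 739.8 -144.1  208.9]
[421.09265 202.20508] [ 585.8 -181.4  118.5]
[219.62918 229.82504] [522.9 209.5 118.1]
```

servo_tool:
  grip: [0,0,0,0,0,0,0,0,0,0,0,0,0]
  xyz:
    - [41.3,-53.6,0]
    - [41.3,-53.6,0]
    - [41.3,-53.6,0]
    - [41.3,-53.6,0]
    - [41.3,-53.6,0]
    - [41.3,-53.6,0]
    - [41.3,-53.6,0]
    - [41.3,-53.6,0]
    - [41.3,-53.6,0]
    - [41.3,-53.6,0]
    - [41.3,-53.6,0]
    - [41.3,-53.6,-5]
    - [41.3,-53.6,-8.5]
  spin: [26.6,26.6,26.6,26.6,26.6,26.6,26.6,26.6,26.6,26.6,26.6,26.6,26.6]

```text
time: 2.88
eef_pos: [565.4, -61.0, 152.2]
eef_rot: [-179.9, -0.0, 98.7]
force: [-0.1, 0.9, 0.0]
width: -0.2
```

```bash
python3 - <<'E'
from h import *
s=env.sense(); print(s['q'],s['eef_pos'],s['eef_rot'],s['force'])
snap('scene','s2'); snap('top','t2')
E
```

```text
[-6.16043958e+00  2.44113210e+01  2.16526368e+00  6.78265448e+01
  6.00916060e-03 -1.48874437e+01] [565.38500012 -60.99434136 152.22668737] [-1.79931379e+02 -2.44604535e-02  9.87269856e+01] [-0.07645863  0.88761134  0.00399481]
```

View pics/s2.png

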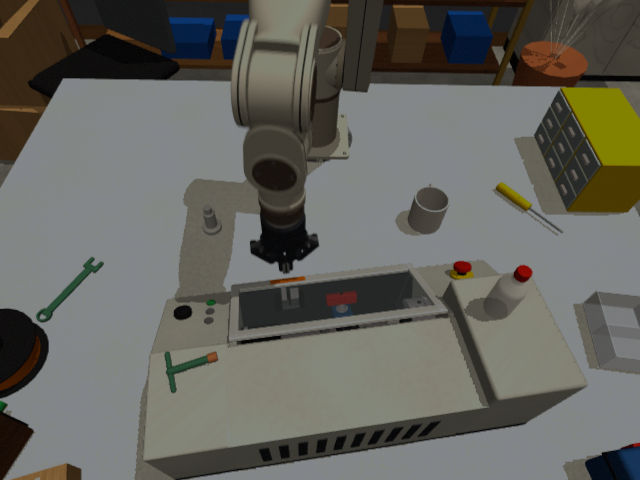

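servo_tool:
  grip: [0,0,0,0]
  xyz:
    - [0,0,-1.5]
    - [0,0,-1.7]
    - [0,0,-1.9]
    - [0,0,-2.0]
  spin: [0,0,0,0]

```text
time: 3.48
eef_pos: [566.0, -59.7, 135.2]
eef_rot: [179.9, 0.0, 98.9]
force: [-0.2, 0.4, -0.2]
width: 0.4
```

servo_tool:
  grip: [0,0,0]
  xyz:
    - [0,0,-0.3]
    - [0,0,-0.5]
    - [0,0,-0.5]
  spin: [0,0,0]

```text
time: 3.85
eef_pos: [566.4, -59.7, 130.4]
eef_rot: [179.8, 0.0, 98.9]
force: [0.4, 0.5, 4.4]
width: 0.3
```

servo_tool:
  grip: [0,0,0]
  xyz:
    - [0,0,-0.2]
    - [0,0,-0.4]
    - [0,0,-0.4]
  spin: [0,0,0]

```text
time: 4.22
eef_pos: [567.5, -59.6, 128.2]
eef_rot: [179.7, 0.0, 98.9]
force: [-0.2, 1.8, 10.8]
width: -0.1
```

servo_tool:
  grip: [0,0,0]
  xyz:
    - [0,0,-0.3]
    - [0,0,-0.3]
    - [0,0,-0.3]
  spin: [0,0,0]

```text
time: 4.6
eef_pos: [568.0, -59.5, 127.1]
eef_rot: [179.5, 0.1, 98.9]
force: [-3.8, 2.5, 21.1]
width: 0.3
```

servo_tool:
  grip: [0,0,0,0,0]
  xyz:
    - [-1,0,4]
    - [-3,0,9]
    - [-6,2,13]
    - [-6,5,13]
    - [-6,8,13]
  spin: [0,0,0,0,0]

```text
time: 5.22
eef_pos: [505.2, 20.7, 253.0]
eef_rot: [179.9, 0.0, 98.8]
force: [-0.4, 0.3, -0.0]
width: 0.3
```

```bash
python3 - <<'E'
from h import *
s=env.sense(); print(s['q'],s['eef_pos'],s['force'])
snap('scene','s3'); p,d=snap('top','t3'); X=cloud('top',d)
m=env.outline_of('hatch','top'); 
if m:
    m=m[0]['mask']; P=X[m&(d>0)]; A=np.c_[P[:,:2],np.ones(len(P))]; s=np.linalg.lstsq(A,P[:,2],rcond=None)[0]; print(s); print(np.percentile(P,[2,50,98],axis=0))
E
```

```text
[ 2.34583848e+00  1.40518601e+01  2.68623184e+00  7.85569862e+01
 -8.49741768e-03 -6.44734224e+00] [505.1885694   20.6514395  253.04924855] [-0.37628669  0.27649936 -0.02219182]
[-7.26209779e-03  4.89456165e-03  2.10427096e+02]
[[ 525.16694557 -155.01586785  197.92963533]
 [ 647.68202628  -28.44840169  204.43172629]
 [ 721.84247912  203.91429403  212.30360078]]
```

View pics/s3.png

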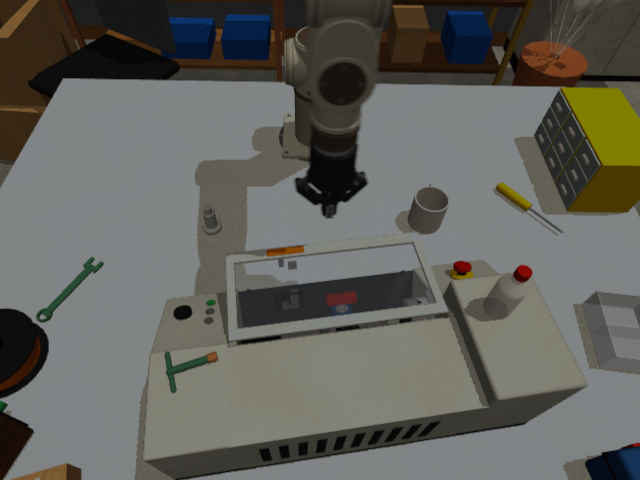

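View pics/t3.png

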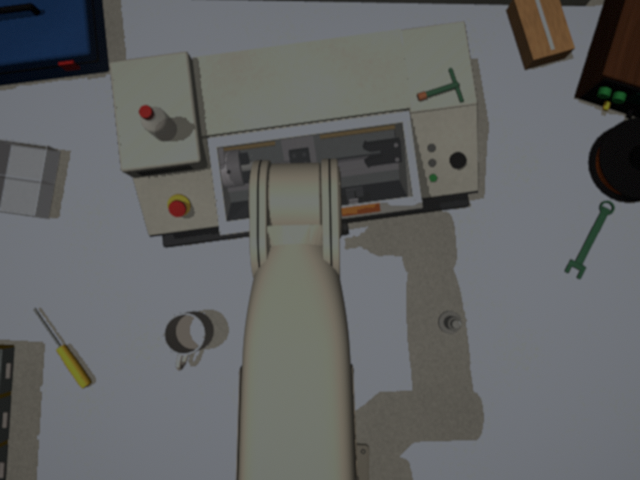

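servo_tool:
  grip: [0,0,0,0,0]
  xyz:
    - [-0.5,0,-3]
    - [-0.5,0,-5.8]
    - [0.8,0.1,-5.8]
    - [1.2,0.2,-5.8]
    - [1.2,0.2,-5.8]
  spin: [0,0,0,0,0]

```text
time: 6.0
eef_pos: [519.0, 22.0, 195.5]
eef_rot: [179.9, 0.0, 98.8]
force: [-0.4, -0.3, 0.0]
width: 0.2
```

servo_tool:
  grip: [0,0,0,0]
  xyz:
    - [0.4,0.06,0]
    - [0.7,0.1,0]
    - [0.9,0.15,0]
    - [0.9,0.15,0]
  spin: [0,0,0,0]

```text
time: 6.5
eef_pos: [522.8, 22.9, 193.2]
eef_rot: [-179.5, 0.0, 98.8]
force: [-8.3, -2.1, 1.3]
width: -0.2
```

servo_tool:
  grip: [0,0,0,0]
  xyz:
    - [0.2,0.03,1.0]
    - [0.3,0.05,2.0]
    - [0.4,0.06,3.0]
    - [0.4,0.06,3.0]
  spin: [0,0,0,0]

```text
time: 7.0
eef_pos: [524.2, 23.2, 222.8]
eef_rot: [-179.2, 0.0, 98.8]
force: [-14.1, -3.7, 1.1]
width: 0.1
```

```bash
python3 - <<'E'
from h import *
p,d=snap('scene','s4'); cv2.imwrite('pics/s4c.png',cv2.resize(p[140:380,150:550,::-1],None,fx=2,fy=2))
E
```

```text
(no output)
```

View pics/s4c.png

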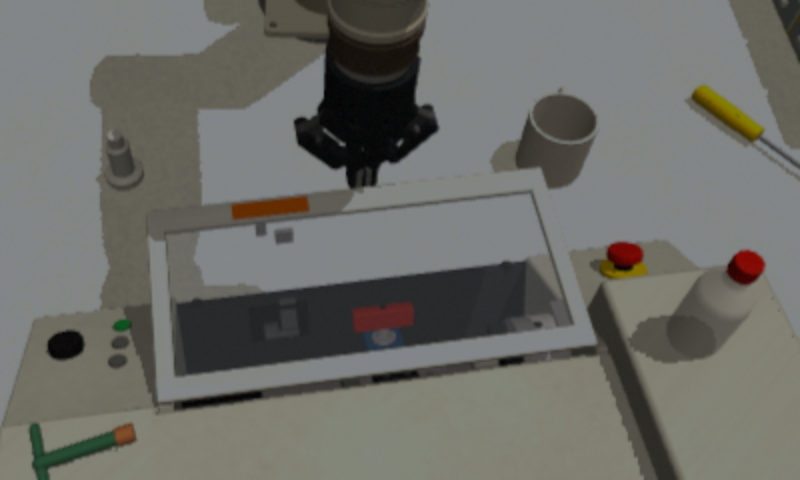

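servo_tool:
  grip: [0,0,0,0,0]
  xyz:
    - [0.3,0.05,1.0]
    - [0.6,0.09,2.0]
    - [0.9,0.14,3.0]
    - [1.4,0.22,4.0]
    - [1.4,0.22,4.0]
  spin: [0,0,0,0,0]

```text
time: 7.68
eef_pos: [533.9, 24.7, 263.3]
eef_rot: [-178.7, 0.0, 98.8]
force: [-28.4, -4.1, 9.3]
width: -0.2
```

```bash
python3 - <<'E'
from h import *
p,d=snap('scene','s5'); cv2.imwrite('pics/s5c.png',cv2.resize(p[140:380,150:550,::-1],None,fx=2,fy=2))
E
```

```text
(no output)
```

View pics/s5c.png

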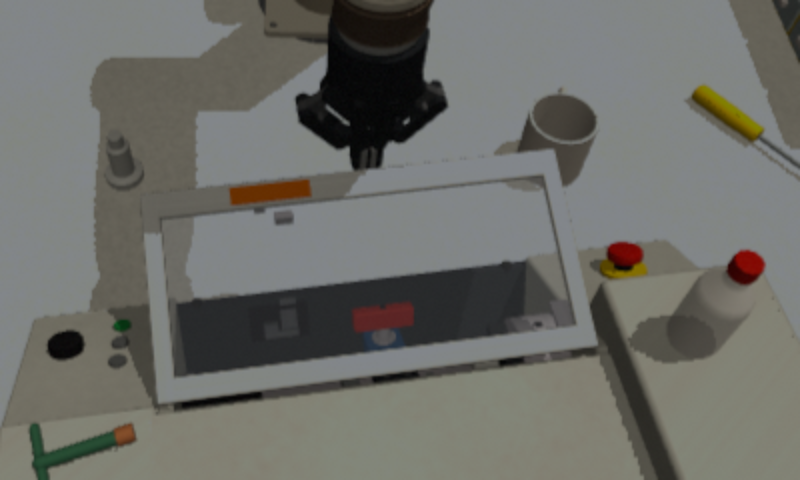

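servo_tool:
  grip: [0,0,0,0,0]
  xyz:
    - [-3.4,-0.4,1]
    - [-4,-0.5,-5]
    - [-3.4,-0.4,-9.9]
    - [-3.4,-0.4,-9.9]
    - [-2.4,-0.3,-9.9]
  spin: [0,0,0,0,0]

```text
time: 8.35
eef_pos: [520.5, 23.5, 167.0]
eef_rot: [-180.0, 0.0, 98.9]
force: [-29.3, -3.3, 2.8]
width: -0.2
```

servo_tool:
  grip: [0,0]
  xyz:
    - [0,0,0]
    - [0,0,0]
  spin: [0,0]

```text
time: 8.6
eef_pos: [520.1, 23.5, 167.0]
eef_rot: [-179.9, -0.0, 98.9]
force: [-6.0, -0.5, -1.3]
width: -0.0
```

```bash
python3 - <<'E'
from h import *
p,d=snap('scene','s6'); cv2.imwrite('pics/s6c.png',cv2.resize(p[140:380,150:550,::-1],None,fx=2,fy=2))
print(env.sense()['force'])
p,d=snap('top','t6');X=cloud('top',d); 
for v in range(150,240,6): print(v,np.round([X[v,u] for u in(225,235,380,395)],0).tolist())
E
```

```text
[-6.57108208 -0.9782019  -0.5635177 ]
150 [[660.0, 187.0, 209.0], [660.0, 169.0, 209.0], [667.0, -94.0, 206.0], [667.0, -121.0, 207.0]]
156 [[650.0, 188.0, 204.0], [649.0, 168.0, 211.0], [656.0, -94.0, 206.0], [658.0, -122.0, 200.0]]
162 [[639.0, 187.0, 206.0], [639.0, 169.0, 206.0], [645.0, -94.0, 202.0], [645.0, -121.0, 206.0]]
168 [[628.0, 186.0, 207.0], [628.0, 168.0, 206.0], [634.0, -94.0, 205.0], [635.0, -122.0, 204.0]]
174 [[616.0, 186.0, 208.0], [617.0, 168.0, 204.0], [623.0, -95.0, 202.0], [624.0, -122.0, 203.0]]
180 [[607.0, 187.0, 201.0], [606.0, 168.0, 204.0], [613.0, -95.0, 200.0], [613.0, -122.0, 203.0]]
186 [[595.0, 186.0, 203.0], [595.0, 168.0, 204.0], [602.0, -96.0, 197.0], [602.0, -122.0, 201.0]]
192 [[584.0, 186.0, 202.0], [585.0, 167.0, 203.0], [591.0, -95.0, 202.0], [591.0, -123.0, 202.0]]
198 [[573.0, 185.0, 203.0], [574.0, 167.0, 200.0], [580.0, -96.0, 201.0], [581.0, -123.0, 197.0]]
204 [[563.0, 186.0, 198.0], [563.0, 166.0, 203.0], [568.0, -95.0, 208.0], [569.0, -123.0, 203.0]]
210 [[552.0, 185.0, 201.0], [552.0, 166.0, 202.0], [558.0, -96.0, 203.0], [559.0, -123.0, 200.0]]
216 [[540.0, 184.0, 203.0], [541.0, 166.0, 200.0], [569.0, -109.0, 21.0], [570.0, -141.0, 14.0]]
222 [[529.0, 183.0, 203.0], [530.0, 165.0, 205.0], [559.0, -111.0, -3.0], [559.0, -142.0, 2.0]]
228 [[519.0, 183.0, 203.0], [519.0, 165.0, 201.0], [546.0, -111.0, -6.0], [546.0, -143.0, 0.0]]
234 [[508.0, 183.0, 202.0], [524.0, 196.0, 22.0], [533.0, -111.0, -1.0], [534.0, -143.0, -4.0]]
```

View pics/s6c.png

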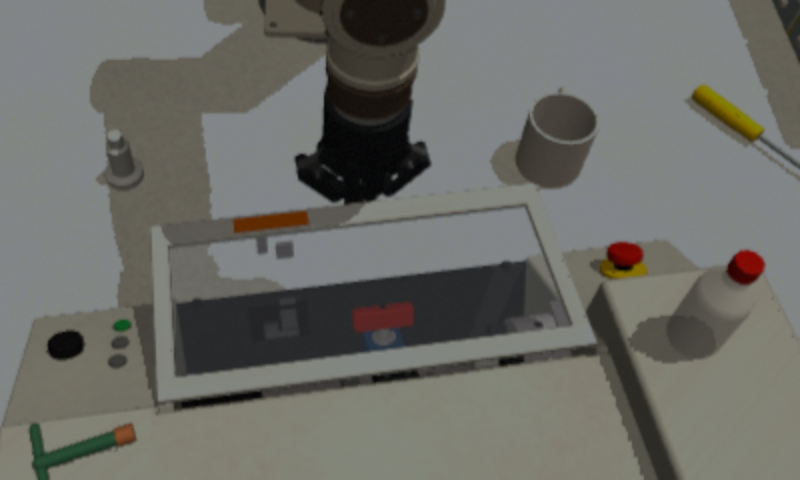

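servo_tool:
  grip: [0,0,0,0,0,0,0]
  xyz:
    - [0.5,0.08,0]
    - [0.7,0.1,1]
    - [0.8,0.12,2]
    - [0.95,0.15,3]
    - [1.15,0.18,4]
    - [1.4,0.22,5]
    - [1.75,0.27,6]
  spin: [0,0,0,0,0,0,0]

```text
time: 9.57
eef_pos: [529.7, 25.2, 226.1]
eef_rot: [-179.0, -0.0, 98.8]
force: [-25.8, -3.5, 6.5]
width: -0.2
```

```bash
python3 - <<'E'
from h import *
p,d=snap('top','t7');X=cloud('top',d); cv2.imwrite('pics/t7.png',p[:,:,::-1])
for v in range(150,240,6): print(v,np.round([X[v,u] for u in(225,235,380,395)],0).tolist())
E
```

```text
150 [[659.0, 186.0, 213.0], [658.0, 167.0, 218.0], [662.0, -92.0, 227.0], [662.0, -119.0, 230.0]]
156 [[646.0, 184.0, 221.0], [647.0, 166.0, 221.0], [650.0, -92.0, 232.0], [651.0, -119.0, 231.0]]
162 [[635.0, 183.0, 225.0], [635.0, 165.0, 225.0], [639.0, -92.0, 232.0], [639.0, -119.0, 236.0]]
168 [[624.0, 183.0, 225.0], [624.0, 165.0, 226.0], [628.0, -93.0, 234.0], [628.0, -119.0, 237.0]]
174 [[612.0, 181.0, 232.0], [613.0, 164.0, 229.0], [616.0, -92.0, 240.0], [616.0, -118.0, 245.0]]
180 [[601.0, 180.0, 235.0], [601.0, 162.0, 236.0], [604.0, -92.0, 246.0], [605.0, -118.0, 245.0]]
186 [[590.0, 179.0, 236.0], [589.0, 161.0, 239.0], [594.0, -92.0, 248.0], [594.0, -118.0, 251.0]]
192 [[578.0, 178.0, 240.0], [578.0, 160.0, 243.0], [581.0, -92.0, 258.0], [583.0, -118.0, 254.0]]
198 [[567.0, 177.0, 244.0], [568.0, 160.0, 244.0], [571.0, -92.0, 259.0], [571.0, -117.0, 259.0]]
204 [[556.0, 176.0, 246.0], [556.0, 158.0, 250.0], [560.0, -92.0, 261.0], [595.0, -140.0, 22.0]]
210 [[545.0, 175.0, 250.0], [545.0, 157.0, 252.0], [582.0, -109.0, 22.0], [582.0, -140.0, 21.0]]
216 [[534.0, 173.0, 257.0], [534.0, 156.0, 257.0], [570.0, -109.0, 16.0], [571.0, -141.0, 13.0]]
222 [[524.0, 173.0, 259.0], [524.0, 156.0, 255.0], [559.0, -111.0, -5.0], [560.0, -143.0, -2.0]]
228 [[536.0, 218.0, 19.0], [537.0, 197.0, 20.0], [546.0, -111.0, 1.0], [547.0, -143.0, -2.0]]
234 [[523.0, 217.0, 22.0], [524.0, 196.0, 19.0], [533.0, -111.0, -1.0], [534.0, -143.0, -2.0]]
```

servo_tool:
  grip: [0,0,0,0,0,0,0]
  xyz:
    - [0.5,0.08,1.56]
    - [1.2,0.19,2.9]
    - [2.0,0.31,4.2]
    - [2.95,0.46,5.4]
    - [4.0,0.63,6.5]
    - [5.15,0.81,7.6]
    - [5.15,0.81,7.6]
  spin: [0,0,0,0,0,0,0]

```text
time: 10.5
eef_pos: [588.5, 34.1, 310.4]
eef_rot: [179.6, 0.1, 98.8]
force: [-16.9, -2.0, 22.4]
width: 0.1
```

```bash
python3 - <<'E'
from h import *
p,d=snap('top','t8');X=cloud('top',d); cv2.imwrite('pics/t8.png',p[:,:,::-1])
for v in range(110,220,6): print(v,np.round([X[v,u] for u in(225,235,380,395)],0).tolist())
p,d=snap('scene','s8'); print(env.sense()['q'])
E
```

```text
110 [[738.0, 192.0, 197.0], [572.0, 73.0, 754.0], [743.0, -93.0, 200.0], [740.0, -119.0, 210.0]]
116 [[725.0, 191.0, 200.0], [567.0, 73.0, 752.0], [724.0, -91.0, 225.0], [725.0, -118.0, 224.0]]
122 [[715.0, 191.0, 199.0], [561.0, 73.0, 752.0], [710.0, -91.0, 237.0], [708.0, -117.0, 244.0]]
128 [[703.0, 190.0, 202.0], [556.0, 73.0, 750.0], [693.0, -90.0, 257.0], [692.0, -115.0, 264.0]]
134 [[688.0, 187.0, 215.0], [551.0, 73.0, 749.0], [679.0, -89.0, 270.0], [677.0, -114.0, 281.0]]
140 [[675.0, 185.0, 225.0], [546.0, 73.0, 747.0], [663.0, -88.0, 292.0], [662.0, -112.0, 298.0]]
146 [[657.0, 179.0, 251.0], [540.0, 73.0, 749.0], [650.0, -87.0, 307.0], [648.0, -110.0, 318.0]]
152 [[644.0, 176.0, 263.0], [535.0, 73.0, 747.0], [634.0, -85.0, 331.0], [633.0, -109.0, 340.0]]
158 [[416.0, -21.0, 1276.0], [529.0, 73.0, 749.0], [621.0, -85.0, 346.0], [622.0, -108.0, 342.0]]
164 [[616.0, 168.0, 301.0], [525.0, 73.0, 746.0], [663.0, -101.0, 103.0], [677.0, -137.0, 39.0]]
170 [[603.0, 165.0, 316.0], [520.0, 73.0, 742.0], [664.0, -106.0, 38.0], [665.0, -138.0, 34.0]]
176 [[588.0, 159.0, 344.0], [515.0, 74.0, 740.0], [653.0, -107.0, 29.0], [654.0, -139.0, 23.0]]
182 [[578.0, 159.0, 341.0], [616.0, 181.0, 130.0], [642.0, -108.0, 19.0], [641.0, -139.0, 27.0]]
188 [[606.0, 203.0, 114.0], [618.0, 195.0, 45.0], [623.0, -106.0, 52.0], [622.0, -136.0, 63.0]]
194 [[601.0, 211.0, 71.0], [607.0, 197.0, 34.0], [607.0, -104.0, 77.0], [606.0, -134.0, 86.0]]
200 [[586.0, 208.0, 85.0], [596.0, 198.0, 24.0], [591.0, -103.0, 103.0], [590.0, -131.0, 112.0]]
206 [[573.0, 205.0, 98.0], [581.0, 195.0, 38.0], [579.0, -103.0, 99.0], [591.0, -140.0, 22.0]]
212 [[560.0, 203.0, 104.0], [565.0, 189.0, 69.0], [577.0, -109.0, 23.0], [578.0, -140.0, 19.0]]
218 [[547.0, 201.0, 111.0], [549.0, 183.0, 101.0], [565.0, -109.0, 17.0], [568.0, -143.0, -0.0]]
[ 3.32417864e+00  2.33080081e+01  2.40815556e+01  9.03992199e+01
 -2.96284866e-02 -5.51971853e+00]
```

View pics/s8.png

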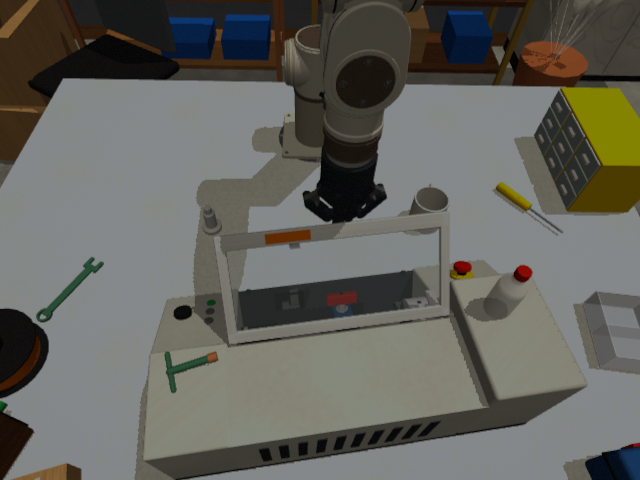

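servo_tool:
  grip: [0,0,0,0,0,0]
  xyz:
    - [2.3,0.36,1.5]
    - [4.6,0.72,2.6]
    - [7.2,1.1,3.0]
    - [9.5,1.5,3.0]
    - [11.5,1.8,3.0]
    - [11.5,1.8,3.0]
  spin: [0,0,0,0,0,0]

```text
time: 11.35
eef_pos: [706.4, 52.7, 334.2]
eef_rot: [179.6, 0.0, 98.9]
force: [-0.8, 0.3, -0.8]
width: -0.1
```

```bash
python3 - <<'E'
from h import *
p,d=snap('scene','s9'); print(env.sense()['q'])
E
```

```text
[ 4.25424029e+00  4.29104755e+01  6.08079270e+01  1.07674319e+02
 -8.01208803e-04 -4.60748894e+00]
```

View pics/s9.png

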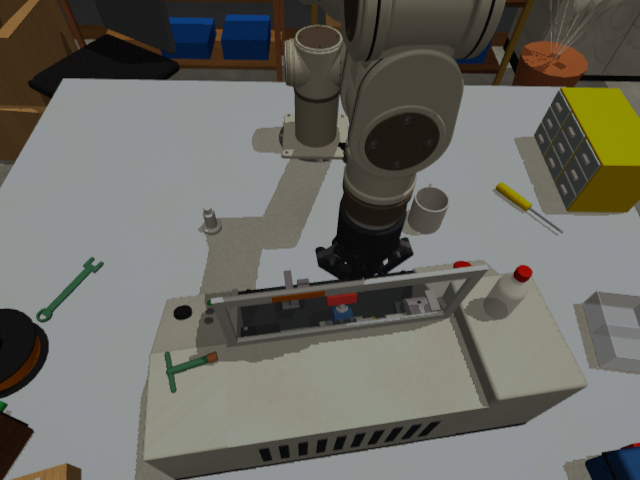

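servo_tool:
  grip: [0,0,0,0]
  xyz:
    - [1.0,0.16,-0.5]
    - [2.0,0.31,-1]
    - [2.6,0.4,-1]
    - [2.6,0.4,-1]
  spin: [0,0,0,0]

```text
time: 11.9
eef_pos: [730.4, 56.2, 321.2]
eef_rot: [-180.0, -0.0, 98.8]
force: [0.3, -0.1, -0.4]
width: 0.2
```

```bash
python3 - <<'E'
from h import *
p,d=snap('scene','s10'); print(env.sense()['q'],env.sense()['force'])
p,d=snap('top','t10');X=cloud('top',d)
for u in (370,390,225,230): print([np.round(X[v,u]).astype(int).tolist() for v in range(70,140,4)])
E
```

```text
[ 4.40474314e+00  4.90816811e+01  7.11635851e+01  1.12079183e+02
  1.09037969e-03 -4.44456680e+00] [ 0.28923037 -0.06692841  0.39111875]
[[767, -67, 335], [765, -67, 323], [761, -68, 314], [758, -68, 305], [756, -69, 292], [752, -70, 282], [750, -71, 267], [747, -72, 254], [744, -72, 241], [739, -73, 233], [736, -74, 219], [731, -74, 213], [731, -76, 187], [750, -80, 93], [744, -81, 85], [739, -82, 72], [738, -83, 43], [729, -83, 45]]
[[771, -100, 327], [768, -101, 315], [765, -102, 304], [762, -103, 294], [759, -104, 282], [755, -104, 274], [754, -106, 256], [749, -107, 251], [747, -108, 235], [743, -109, 222], [738, -110, 216], [739, -112, 189], [759, -120, 93], [751, -121, 91], [748, -122, 74], [746, -124, 51], [738, -125, 48], [731, -126, 41]]
[[812, 194, 201], [741, 159, 376], [737, 160, 369], [735, 162, 358], [733, 165, 345], [729, 166, 337], [726, 168, 325], [724, 171, 311], [599, 95, 690], [595, 95, 688], [591, 95, 687], [709, 178, 269], [705, 179, 260], [702, 182, 244], [698, 184, 232], [694, 186, 222], [689, 188, 213], [688, 193, 186]]
[[624, 88, 710], [622, 88, 707], [617, 88, 709], [614, 88, 706], [611, 88, 703], [606, 88, 705], [603, 88, 704], [598, 88, 704], [595, 88, 701], [592, 88, 699], [588, 88, 699], [584, 88, 698], [581, 88, 696], [577, 89, 694], [573, 89, 694], [570, 89, 692], [567, 89, 688], [562, 89, 689]]
```

View pics/s10.png

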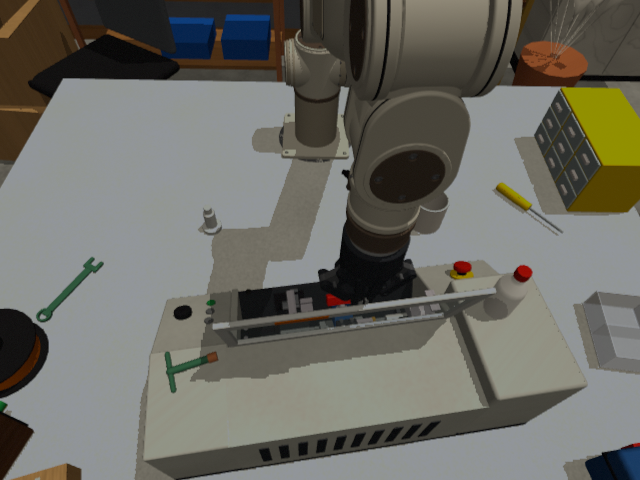

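View pics/t10.png

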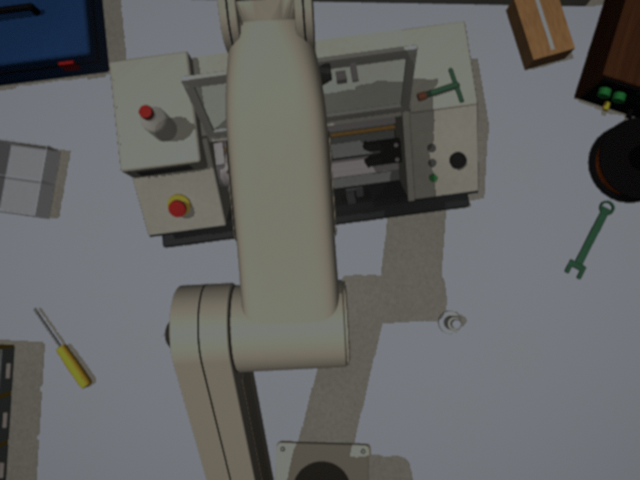

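servo_tool:
  grip: [0.5,1,1,1,1,1,1]
  xyz:
    - [-6,-1,1]
    - [-12,-2,1]
    - [-18,1,1]
    - [-23,5,1]
    - [-28,10,1]
    - [-30,15,1]
    - [-30,15,1]
  spin: [0,0,0,0,0,0,0]

```text
time: 12.88
eef_pos: [427.7, 207.8, 332.5]
eef_rot: [179.9, -0.1, 99.0]
force: [0.7, -0.3, 0.3]
width: 85.8
```

```bash
python3 - <<'E'
from h import *
ds=[]
for i in range(3):
    p,d=snap('top','t11'); ds.append(d)
np.save('pics/t11.npy',np.median(ds,0))
cv2.imwrite('pics/t11c.png',cv2.resize(p[100:250,200:440,::-1],None,fx=3.3,fy=3.3,interpolation=cv2.INTER_CUBIC))
ds=[]
for i in range(3):
    p,d=snap('scene','s11'); ds.append(d)
np.save('pics/s11.npy',np.median(ds,0))
cv2.imwrite('pics/s11c.png',cv2.resize(p[240:360,200:480,::-1],None,fx=2.8,fy=2.8,interpolation=cv2.INTER_CUBIC))
E
```

```text
(no output)
```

View pics/t11c.png

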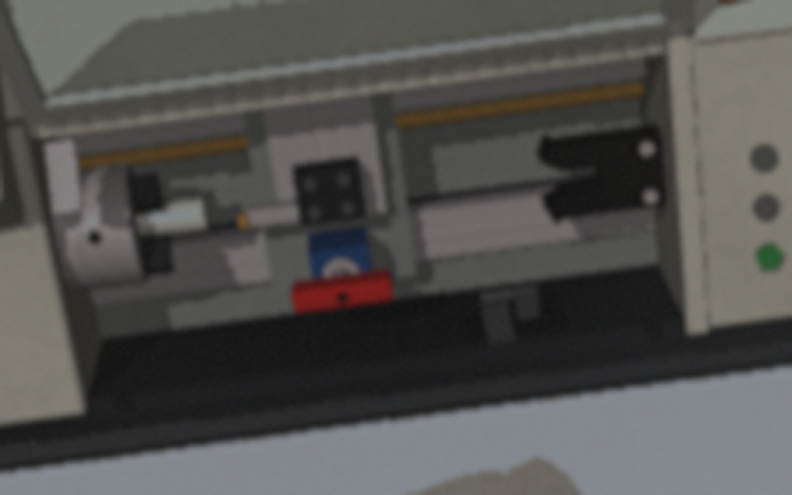

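View pics/s11c.png

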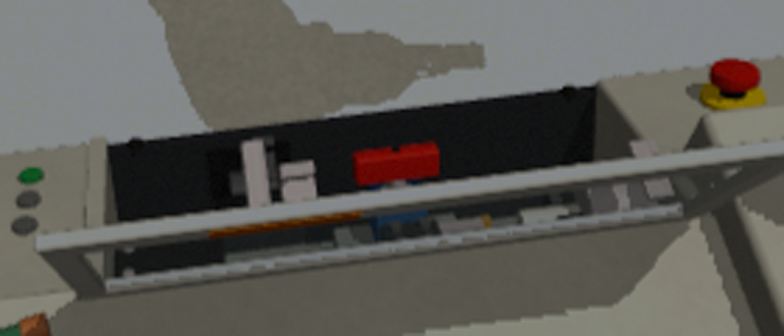

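```bash
cat >> h.py <<'E'
psi=np.radians(8.9)
ex=np.array([np.cos(psi),np.sin(psi),0]);ey=np.array([-np.sin(psi),np.cos(psi),0]);ez=np.array([0,0,1.])
sx=np.cos(np.pi/6)*ex+.5*ez; n=-.5*ex+np.cos(np.pi/6)*ez
H=np.array([712.5,34.4,200.]) # hinge prelim
B=np.stack([sx,ey,n])
def bay(P): return (np.asarray(P)-H)@B.T
def world(b): return H+np.asarray(b)@B
E
python3 - <<'E'
from h import *
p=cv2.imread('pics/t11.png')[:,:,::-1].astype(int); d=np.load('pics/t11.npy'); X=cloud('top',d)
m=env.camera_model('top');T=np.array(m['camera_from_world']); print('cam',-T[:3,:3].T@T[:3,3])
box=np.zeros((480,640),bool); box[175:200,280:325]=1
mr=box&(p[:,:,0]>1.9*p[:,:,1])&(p[:,:,0]>60); v,u=np.nonzero(mr); Q=bay(X[mr]); print(len(Q),np.round(np.percentile(Q,[3,20,50,80,97],axis=0),1))
print(cv2.minAreaRect(np.argwhere(mr)[:,::-1].astype(np.float32)))
# rows
for vv in range(v.min(),v.max()+1): 
    k=v==vv; print(vv,u[k].min(),u[k].max(),np.round(np.median(Q[k],0),1))
# red corners from scene
ps=cv2.imread('pics/s11.png')[:,:,::-1].astype(int); dS=np.load('pics/s11.npy'); XS=cloud('scene',dS)
box[:]=0; box[285:312,320:365]=1
mr=box&(ps[:,:,0]>1.9*ps[:,:,1])&(ps[:,:,0]>60); Q=bay(XS[mr]);print('scene',len(Q),np.round(np.percentile(Q,[3,20,50,80,97],axis=0),1), cv2.minAreaRect(np.argwhere(mr)[:,::-1].astype(np.float32)))
# bay-frame depth maps near holder: list
sub=bay(X)
for vv in range(136,172,2): print(vv,' '.join('%d,%d,%d'%tuple(np.round(sub[vv,uu])) for uu in range(355,412,5)))
E
```

```text
cam [ 415.80746738  -21.02771804 1275.88735059]
275 [[-133.6    2.5  -27.6]
 [-130.1   12.   -18.9]
 [-124.6   29.5  -12.4]
 [-121.7   47.5  -10.7]
 [-120.9   57.3   -8.9]]
((303.1247253417969, 187.91481018066406), (9.593038558959961, 30.26535987854004), 82.23483276367188)
182 311 317 [-122.1    7.9  -30.4]
183 308 317 [-121.7   11.   -25.4]
184 301 317 [-121.6   18.   -23. ]
185 293 318 [-121.5   24.9  -18.7]
186 289 318 [-121.8   28.9  -15.6]
187 289 318 [-122.6   29.1  -12.3]
188 289 318 [-124.5   29.4  -12.3]
189 288 318 [-126.4   30.6  -10.9]
190 289 318 [-128.6   30.   -11.5]
191 289 316 [-129.6   32.1  -11.3]
192 289 308 [-131.4   40.2  -11.3]
193 289 301 [-132.2   47.1  -11. ]
194 290 294 [-133.4   53.2  -10.9]
scene 364 [[-167.     3.1  -34.8]
 [-123.    13.   -28.7]
 [-119.2   30.   -20.1]
 [-118.2   48.6  -14. ]
 [-117.5   58.5  -12.9]] ((341.4154357910156, 297.8230895996094), (12.403472900390625, 30.140439987182617), 82.87498474121094)
136 -70,-88,-134 -72,-99,-134 -73,-109,-134 -75,-120,-136 -76,-130,-134 -78,-140,-134 -78,-151,-132 -81,-161,-135 -76,-169,-115 -56,-169,-
[... 2114 characters left out ...]
8,1
164 -120,-80,-102 -121,-90,-99 -104,-97,-46 -106,-106,-47 -108,-116,-49 -108,-126,-46 -110,-136,-46 -130,-153,-102 -132,-163,-101 -123,-169,-72 -101,-169,-5 -101,-179,-2
166 -125,-80,-104 -126,-90,-102 -127,-100,-101 -110,-106,-47 -130,-121,-102 -131,-131,-101 -134,-142,-105 -135,-152,-102 -136,-163,-101 -129,-170,-78 -105,-169,-6 -104,-178,1
168 -127,-79,-97 -130,-90,-102 -132,-100,-102 -132,-110,-100 -134,-121,-100 -136,-131,-103 -138,-142,-104 -140,-152,-104 -140,-162,-101 -133,-169,-76 -110,-169,-7 -108,-177,2
170 -133,-79,-101 -135,-89,-103 -136,-100,-101 -139,-110,-105 -140,-121,-104 -140,-131,-100 -142,-141,-102 -143,-152,-102 -148,-163,-112 -138,-169,-78 -114,-169,-8 -113,-178,-1
```

```bash
python3 - <<'E'
from h import *
fr=[env.capture('top')[0].astype(float) for _ in range(4)]
p=np.mean(fr,0).astype(np.float32); np.save('pics/mean_top.npy',p)
def warp(z,x0,x1,y0,y1,s=4):  # s px per mm ; rows: x decreasing downward ; cols: y decreasing to right
    xs=np.arange(x1,x0,-1/s); ys=np.arange(y1,y0,-1/s)
    m=env.camera_model('top');K=np.array(m['intrinsics']);T=np.array(m['camera_from_world'])
    W=H+xs[:,None,None]*sx+ys[None,:,None]*ey+z*n
    C=W@T[:3,:3].T+T[:3,3]; q=C@K.T
    return cv2.remap(p,(q[...,0]/q[...,2]).astype(np.float32),(q[...,1]/q[...,2]).astype(np.float32),cv2.INTER_CUBIC)
a=warp(-47.5,-125,-50,-185,-85,6); a=np.clip(a*2.2,0,255)
for k in range(0,100,10):
    x=int(k*6); a[:8,x:x+1]=[0,255,0]
for k in range(0,75,5):
    a[k*6,:8]=[0,255,0]
cv2.imwrite('pics/hold.png',a[:,:,::-1])
b=warp(-11.5,-150,-90,-10,75,6); b=np.clip(b*2.2,0,255)
for k in range(0,85,5): b[:8,k*6]=[0,255,0]
for k in range(0,60,5): b[k*6,:8]=[0,255,0]
cv2.imwrite('pics/hand.png',b[:,:,::-1])
E
```

```text
[ WARN:0@4.378] global loadsave.cpp:1063 imwrite_ Unsupported depth image for selected encoder is fallbacked to CV_8U.
```

View pics/hold.png

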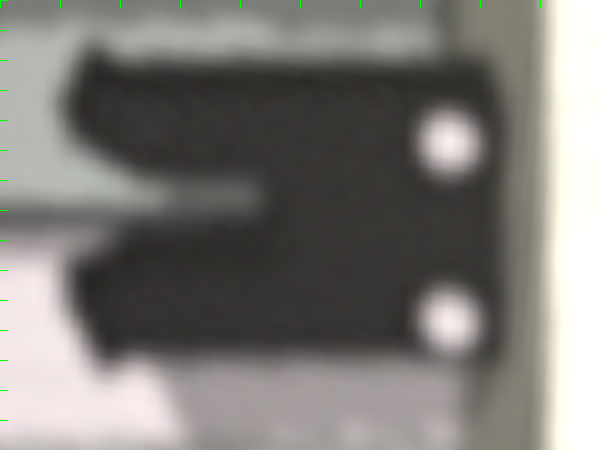

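View pics/hand.png

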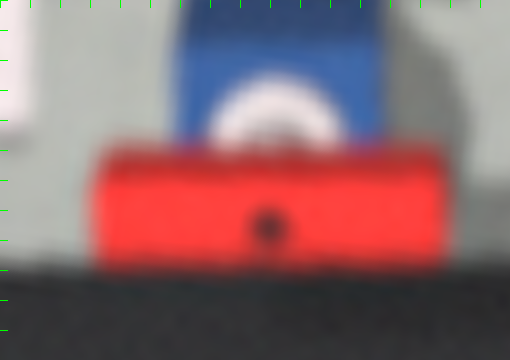

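```bash
python3 - <<'E'
from h import *
p=np.load('pics/mean_top.npy')
m=env.camera_model('top');K=np.array(m['intrinsics']);T=np.array(m['camera_from_world'])
c=-T[:3,:3].T@T[:3,3]; P0=world([-88.5,-124,-47.5]); r=(c-P0); r/=np.linalg.norm(r); rb=B@r; print('ray bay',rb,'shift/mm',rb[:2]/rb[2])
P1=world([-127.7,30,-11.5]); r=(c-P1); r/=np.linalg.norm(r); rb=B@r; print('handle ray',rb[:2]/rb[2])
def line(z,xs,y):
    W=H+xs[:,None]*sx+y*ey+z*n; q=(W@T[:3,:3].T+T[:3,3])@K.T
    return cv2.remap(p,(q[:,0]/q[:,2]).astype(np.float32)[:,None],(q[:,1]/q[:,2]).astype(np.float32)[:,None],cv2.INTER_LINEAR)[:,0].sum(1)
xs=np.arange(-120,-55,.5)
A=np.mean([line(-47.5,xs,y) for y in np.arange(-127,-116,.5)],0)
print('slot',[(float(x),int(v)) for x,v in zip(xs,A) if -98<x<-74])
A=np.mean([line(-47.5,xs,y) for y in np.arange(-150,-120,.5)],0)
print('low/up',[(float(x),int(v)) for x,v in zip(xs,A) if x<-104 or x>-70])
# slot end and screws
ys=np.arange(-170,-90,.5)
G=np.array([[line(-47.5,np.array([x]),y)[0] for y in ys] for x in np.arange(-86,-81,.5)]).mean(0)
print('along y',[(float(y),int(v)) for y,v in zip(ys,G) if -140<y<-115])
# screw centroids
Y,Xg=np.meshgrid(np.arange(-168,-150,.25),np.arange(-115,-62,.25))
I=np.array([line(-47.5,Xg[:,0],y) for y in Y[0]]).T
for lo,hi in((-82,-65),(-112,-95)):
    w=np.where((Xg>lo)&(Xg<hi)&(I>150),I-150,0); print('screw',(w*Xg).sum()/w.sum(),(w*Y).sum()/w.sum())
E
```

```text
ray bay [0.30604168 0.09649804 0.94711489] shift/mm [0.32313047 0.1018863 ]
handle ray [ 0.36959148 -0.03551702]
slot [(-97.5, 68), (-97.0, 67), (-96.5, 67), (-96.0, 66), (-95.5, 65), (-95.0, 64), (-94.5, 63), (-94.0, 63), (-93.5, 62), (-93.0, 61), (-92.5, 61), (-92.0, 61), (-91.5, 61), (-91.0, 61), (-90.5, 62), (-90.0, 63), (-89.5, 64), (-89.0, 66), (-88.5, 69), (-88.0, 72), (-87.5, 76), (-87.0, 81), (-86.5, 88), (-86.0, 94), (-85.5, 100), (-85.0, 107), (-84.5, 113), (-84.0, 119), (-83.5, 123), (-83.0, 125), (-82.5, 124), (-82.0, 124), (-81.5, 121), (-81.0, 116), (-80.5, 109), (-80.0, 102), (-79.5, 95), (-79.0, 89), (-78.5, 84), (-78.0, 79), (-77.5, 75), (-77.0, 72), (-76.5, 71), (-76.0, 70), (-75.5, 69), (-75.0, 69), (-74.5, 70)]
low/up [(-120.0, 219), (-119.5, 219), (-119.0, 218), (-118.5, 217), (-118.0, 217), (-117.5, 217), (-117.0, 217), (-116.5, 217), (-116.0, 217), (-115.5, 217), (-115.0, 216), (-114.5, 214), (-114.0, 212), (-113.5, 209), (-113.0, 205), (-112.5, 199), (-112.0, 192), (-111.5, 183), (-111.0, 173), (-110.5, 162), (-110.0, 150), (-109.5, 137), (-109.0, 124), (-108
[... 621 characters left out ...]
136.0, 72), (-135.5, 71), (-135.0, 71), (-134.5, 71), (-134.0, 70), (-133.5, 70), (-133.0, 69), (-132.5, 69), (-132.0, 69), (-131.5, 70), (-131.0, 70), (-130.5, 71), (-130.0, 74), (-129.5, 79), (-129.0, 83), (-128.5, 88), (-128.0, 93), (-127.5, 98), (-127.0, 102), (-126.5, 107), (-126.0, 110), (-125.5, 112), (-125.0, 114), (-124.5, 115), (-124.0, 116), (-123.5, 116), (-123.0, 116), (-122.5, 116), (-122.0, 116), (-121.5, 116), (-121.0, 116), (-120.5, 116), (-120.0, 117), (-119.5, 117), (-119.0, 117), (-118.5, 118), (-118.0, 118), (-117.5, 118), (-117.0, 118), (-116.5, 118), (-116.0, 119), (-115.5, 120)]
screw -73.72678994849593 -159.84848776398675
screw -104.23647603691857 -159.65896218496533
```

```bash
python3 - <<'E'
from h import *
d=np.load('pics/s11.npy'); X=cloud('scene',d); s=env.sense(); t=s['eef_pos']; 
Q=(X-t).reshape(-1,3); L=np.stack([Q@ex,Q@ey,Q[:,2]],1)
k=(abs(L[:,0])<70)&(abs(L[:,1])<110)&(L[:,2]>-30)&(L[:,2]<160); L=L[k]
for z in range(-20,150,8):
    b=L[abs(L[:,2]-z)<4]
    if len(b)>3: print(z,len(b),np.round(np.percentile(b[:,1],[1,99])),np.round(np.percentile(b[:,0],[1,99])))
p=cv2.imread('pics/s11.png'); q=proj('scene',t); u,v=map(int,q); print(u,v)
cv2.imwrite('pics/g.png',cv2.resize(p[max(0,v-110):v+30,u-80:u+80],None,fx=4,fy=4))
E
```

```text
4 10 [-39.  45.] [-11.  10.]
12 58 [-54.  55.] [-10.  13.]
20 88 [-55.  57.] [-8. 13.]
28 89 [-55.  57.] [-9. 13.]
36 89 [-55.  57.] [-11.  13.]
44 64 [-56.  56.] [-9. 14.]
52 134 [-71.  75.] [-7. 15.]
60 292 [-73.  74.] [-10.  16.]
68 291 [-72.  72.] [-12.  19.]
76 293 [-70.  72.] [-15.  19.]
84 241 [-70.  71.] [-10.  20.]
92 320 [-69.  70.] [-8. 21.]
100 385 [-68.  68.] [-8. 21.]
108 389 [-67.  67.] [-11.  14.]
116 46 [-36. -16.] [-5. 24.]
124 174 [-36.  27.] [-9. 39.]
132 225 [-36.  28.] [-9. 39.]
140 231 [-36.  26.] [-8. 39.]
148 238 [-36.  28.] [-7. 39.]
432 153
```

View pics/g.png

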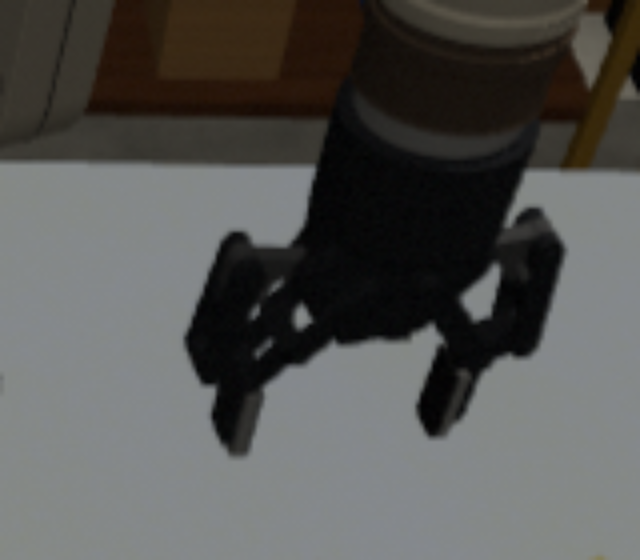

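```bash
python3 - <<'E'
from h import *
s=env.sense(); print(s['time'],s['eef_pos'],s['eef_rot'],s['joint_velocities'])
for b in ([-127.7,29.9,-22.4],[-87.8,-123.5,-22.4]): print(world(b))
print('n',n,'sx',sx,'ey',ey)
E
```

```text
13.375 [430.93955451 205.48951583 331.12233524] [-1.79983086e+02  9.79937682e-03  9.87478904e+01] [ 0.22454313  0.1998806   0.10912531 -0.01056918  0.14445874  0.09436154]
[609.67940171  48.56311128 116.75103096]
[667.55034881 -97.64400545 136.70103096]
n [-0.49397993 -0.07735519  0.8660254 ] sx [0.85559834 0.13398312 0.5       ] ey [-0.15471039  0.98795987  0.        ]
```

servo_tool:
  grip: [1,1,1,1,1,1,1]
  xyz:
    - [4.5,-4,-2]
    - [9,-8,-5]
    - [13.5,-12,-9]
    - [17.93,-15.77,-12]
    - [17.93,-15.77,-15]
    - [17.93,-15.77,-15]
    - [17.93,-15.77,-15]
  spin: [0,0,0,0,0,0,0]

```text
time: 14.25
eef_pos: [609.8, 48.8, 182.4]
eef_rot: [180.0, -0.0, 98.8]
force: [-0.4, 0.5, 0.7]
width: 85.4
```

```bash
python3 - <<'E'
from h import *
p,d=snap('scene','s12'); cv2.imwrite('pics/s12c.png',cv2.resize(p[180:360,220:460,::-1],None,fx=3.3,fy=3.3))
E
```

```text
(no output)
```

View pics/s12c.png

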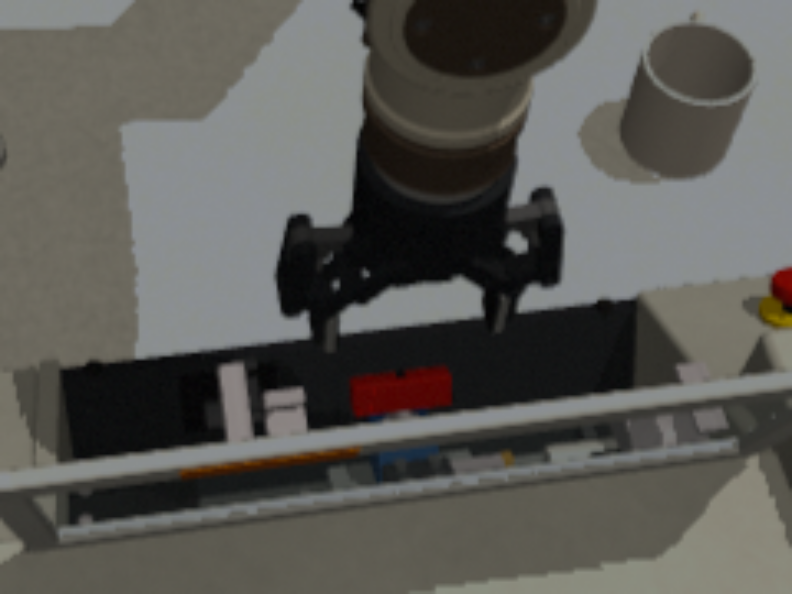

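servo_tool:
  grip: [1,1,1,1]
  xyz:
    - [0,0,-4]
    - [0,0,-6]
    - [0,0,-6.85]
    - [0,0,-6.85]
  spin: [0,0,0,0]

```text
time: 14.8
eef_pos: [610.1, 49.3, 114.2]
eef_rot: [179.9, 0.0, 98.9]
force: [0.3, -1.0, -0.2]
width: 85.2
```

```bash
python3 - <<'E'
from h import *
p,d=snap('scene','s13'); cv2.imwrite('pics/s13c.png',cv2.resize(p[180:360,220:460,::-1],None,fx=3.3,fy=3.3)); print(env.sense()['eef_pos'])
E
```

```text
[610.5586492   49.17373104 114.61714372]
```

View pics/s13c.png

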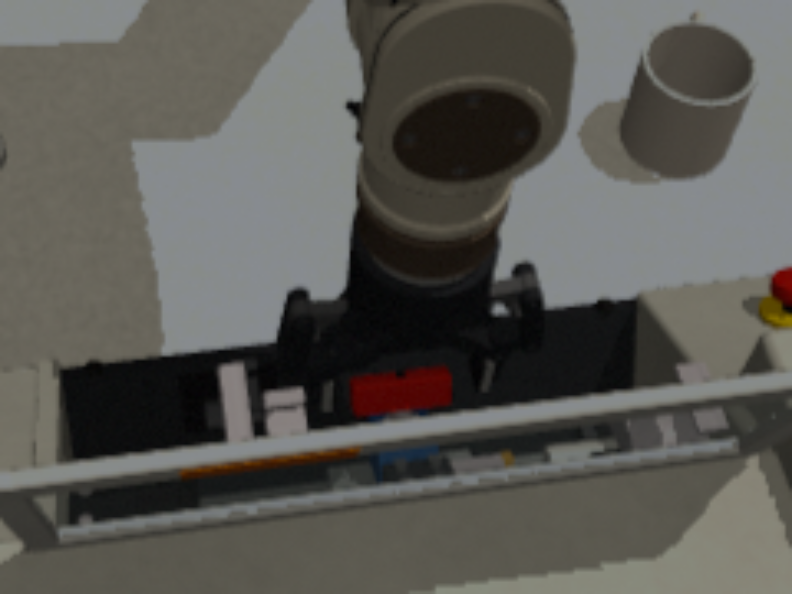

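servo_tool:
  grip: [0.7,0.6,0.6,0.6,0.6,0.6]
  xyz:
    - [0,0,0]
    - [0,0,0]
    - [0,0,0]
    - [0,0,0]
    - [0,0,0]
    - [0,0,0]
  spin: [0,0,0,0,0,0]
  newtons: 40

```text
time: 15.6
eef_pos: [610.5, 48.8, 114.5]
eef_rot: [179.9, -0.0, 98.8]
force: [-1.7, 1.1, 5.6]
width: 59.1
```

```bash
python3 - <<'E'
from h import *
s=env.sense();print(s['eef_pos'],s['force'],s['ft_torque'],s['width'],s['eef_rot'])
p,d=snap('scene','s14'); cv2.imwrite('pics/s14c.png',cv2.resize(p[180:360,220:460,::-1],None,fx=3.3,fy=3.3))
E
```

```text
[610.47636959  48.75673898 114.45770959] [-1.70455556  1.07618072  5.5677014 ] [ 0.07248198  0.22990896 -0.02623856] 59.055573746633804 [ 1.79857266e+02 -1.01217090e-02  9.88485630e+01]
```

View pics/s14c.png

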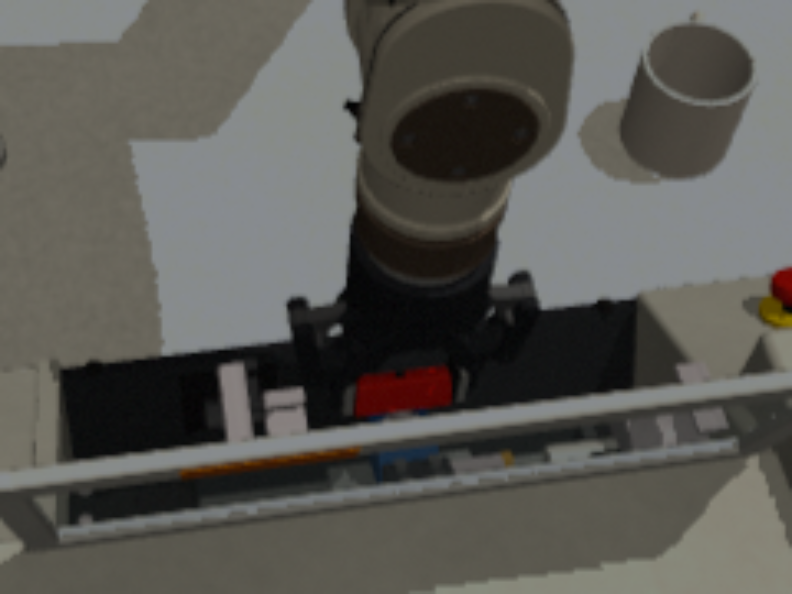

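servo_tool:
  grip: [0.55,0.55,0.55]
  xyz:
    - [-0.25,-0.04,0.43]
    - [-0.5,-0.08,0.87]
    - [-1.0,-0.15,1.73]
  spin: [0,0,0]
  newtons: 60

```text
time: 16.02
eef_pos: [600.2, 47.2, 130.3]
eef_rot: [179.9, -0.0, 98.8]
force: [3.4, 1.4, -1.7]
width: 58.1
```

```bash
python3 - <<'E'
from h import *
s=env.sense();print(s['eef_pos'],s['force'],s['ft_torque'],s['width'],s['eef_rot'])
p,d=snap('scene','s15'); cv2.imwrite('pics/s15c.png',cv2.resize(p[180:360,220:460,::-1],None,fx=3.3,fy=3.3))
E
```

```text
[600.21648426  47.15188923 130.28088017] [ 3.44172651  1.37705592 -1.6685454 ] [ 0.19289686 -0.8226036   0.00993255] 58.092226700411324 [ 1.79936621e+02 -2.96369132e-04  9.88493279e+01]
```

View pics/s15c.png

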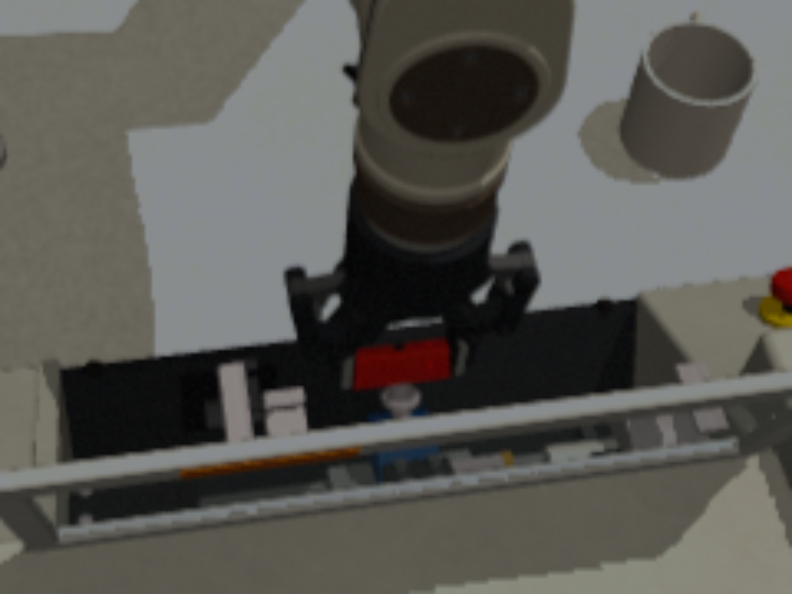

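servo_tool:
  grip: [0.55,0.55,0.55,0.55,0.55]
  xyz:
    - [-0.7,-0.11,1.23]
    - [-1.5,-0.24,2.63]
    - [-2.3,-0.36,4.03]
    - [-3.16,-0.5,5.54]
    - [-3.16,-0.5,5.54]
  spin: [0,0,0,0,0]

```text
time: 16.7
eef_pos: [567.5, 41.9, 187.2]
eef_rot: [179.9, 0.0, 98.8]
force: [0.9, -0.2, -0.9]
width: 58.5
```

```bash
python3 - <<'E'
from h import *
s=env.sense();print(s['eef_pos'],s['force'],s['ft_torque'],s['width'],s['eef_rot'])
p,d=snap('scene','s16'); cv2.imwrite('pics/s16c.png',cv2.resize(p[180:360,220:460,::-1],None,fx=3.3,fy=3.3))
E
```

```text
[567.48241244  41.89608896 187.22698516] [ 0.93168885 -0.17247591 -0.91807202] [ 0.01849423  0.07327088 -0.04444703] 58.54835489866454 [1.79940162e+02 1.45248625e-02 9.88411946e+01]
```

View pics/s16c.png

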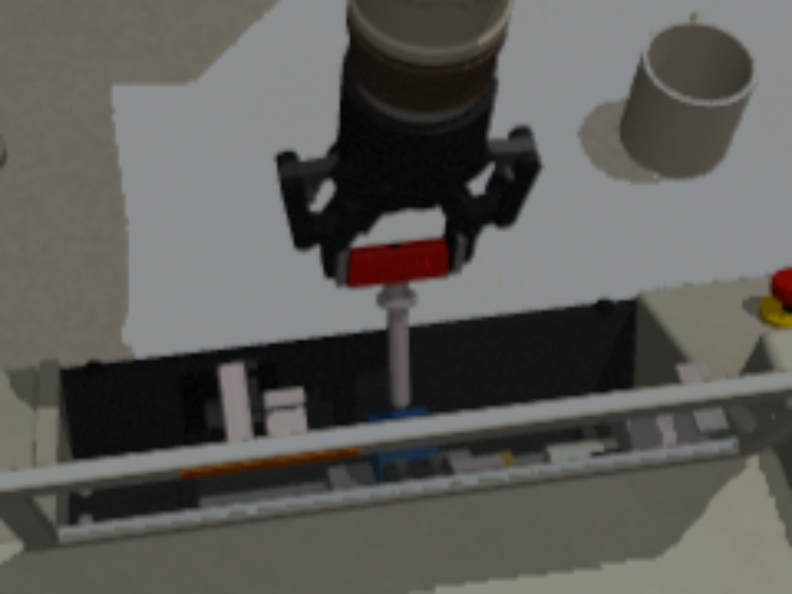

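```bash
python3 - <<'E'
from h import *
ds=[];ps=[]
for i in range(3):
    p,d=env.capture('scene'); ds.append(d); ps.append(p.astype(float))
d=np.median(ds,0); p=np.mean(ps,0); X=cloud('scene',d)
u0,v0=220,180
# shank pixels rows 275..300, cols ~337-345
for v in range(268,306,2):
    row=[]
    for u in range(332,350): row.append('%d'%d[v,u])
    print(v,' '.join(row))
t=env.sense()['eef_pos']; print(t)
np.save('pics/s16m.npy',d)
E
```

```text
268 1032 1032 1034 1031 840 822 822 819 821 820 822 823 836 1034 1029 1030 1031 1032
270 1030 1029 829 830 832 826 823 822 820 822 822 825 829 825 830 1030 1028 1030
272 1025 1027 829 824 821 823 823 824 824 822 820 821 821 824 1027 1024 1028 1027
274 1024 1020 1024 1021 825 822 821 821 819 819 820 821 1022 1020 1024 1024 1024 1022
276 1021 1020 1021 1021 1019 834 831 827 827 828 831 833 1020 1019 1019 1020 1020 1018
278 1016 1016 1015 1016 1017 1018 833 832 831 829 833 834 1015 1019 1017 1015 901 900
280 895 894 896 894 895 894 834 832 832 832 834 835 892 893 893 892 892 890
282 889 888 889 887 886 886 835 832 834 834 835 837 888 889 888 889 888 889
284 884 887 888 886 886 888 839 836 836 836 835 839 890 890 891 891 890 893
286 889 890 890 888 888 889 840 839 836 837 840 838 890 893 893 891 893 894
288 889 889 893 890 891 891 843 840 840 839 838 842 894 896 896 894 895 896
290 890 893 893 894 892 895 844 842 842 839 843 844 896 896 897 898 897 896
292 895 892 894 895 895 895 847 845 844 843 844 845 898 898 899 899 900 900
294 894 897 897 897 896 899 848 846 844 845 847 847 898 899 899 899 899 899
296 898 897 897 902 900 901 853 849 848 848 845 847 900 901 901 900 901 902
298 899 899 899 900 902 900 854 853 851 849 848 849 905 902 904 904 905 906
300 902 901 902 903 902 902 856 853 850 851 850 851 857 905 905 907 906 910
302 903 904 903 904 906 904 906 856 854 851 853 854 906 907 908 909 908 908
304 907 906 907 906 905 907 907 908 859 857 856 880 882 881 879 878 880 911
[567.5880777   42.04017528 184.70847942]
```

```bash
python3 - <<'E'
from h import *
d=np.load('pics/s16m.npy'); X=cloud('scene',d)
P=np.array([np.median([X[v,u]for u in range(338,344)],0) for v in range(278,300)])
c=P.mean(0); _,_,vt=np.linalg.svd(P-c); a=vt[0]*np.sign(vt[0][2]); print('axis',a,'bay',B@a, 'tilt about y deg',np.degrees(np.arctan2((B@a)[0],(B@a)[2])),'lat',np.degrees(np.arctan2((B@a)[1],(B@a)[2])))
print('shank pts bay',np.round(bay(P[[0,10,21]]),1)); 
print('tip px 341,304',bay(X[304,341]))
# red handle
print(bay(X[262,341]),bay(X[255,341]))
E
```

```text
axis [-0.49817526 -0.04836644  0.86572634] bay [1.44957575e-04 2.92887840e-02 9.99570981e-01] tilt about y deg 0.008309021922606909 lat 1.6783637453684
shank pts bay [[-123.9   30.4   22.4]
 [-122.8   29.6    1. ]
 [-123.4   29.   -24.1]]
tip px 341,304 [-124.46206957   29.84032635  -36.4233902 ]
[-121.29516965   32.03412289   57.86280102] [-126.8717661    33.52252055   69.64151124]
```

servo_tool:
  grip: [0.55,0.55,0.55,0.55,0.55,0.55]
  xyz:
    - [0.8,-5,0.3]
    - [1.6,-10.2,0.5]
    - [3.6,-9.9,1.2]
    - [5.24,-9.65,2.12]
    - [5.24,-9.65,2.12]
    - [5.24,-9.65,2.12]
  spin: [0,0,0,0,0,0]

```text
time: 17.65
eef_pos: [619.6, -54.2, 205.5]
eef_rot: [-179.9, -0.0, 98.9]
force: [-0.6, 0.0, -1.2]
width: 58.6
```

```bash
python3 - <<'E'
from h import *
s=env.sense();print(s['eef_pos'],s['force'],s['ft_torque'],s['width'],s['eef_rot'])
p,d=snap('scene','s17'); cv2.imwrite('pics/s17c.png',cv2.resize(p[160:360,200:460,::-1],None,fx=3,fy=3))
p,d=snap('top','t17'); cv2.imwrite('pics/t17c.png',cv2.resize(p[100:250,250:450,::-1],None,fx=4,fy=4))
E
```

```text
[619.6150477  -54.24874474 205.47294126] [-0.62042885  0.02027157 -1.15640679] [-0.02432075  0.06863848  0.01751583] 58.59339715292443 [-1.79851991e+02 -2.91014757e-02  9.88636486e+01]
```

View pics/s17c.png

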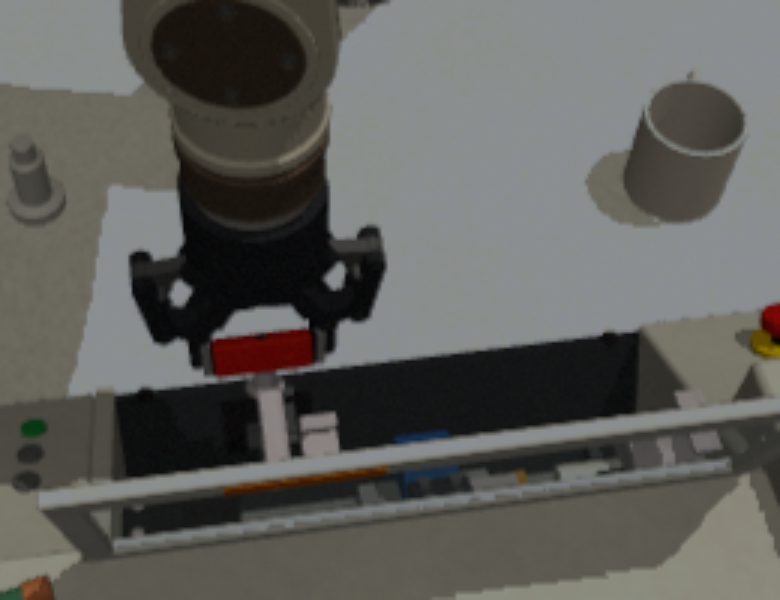

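View pics/t17c.png

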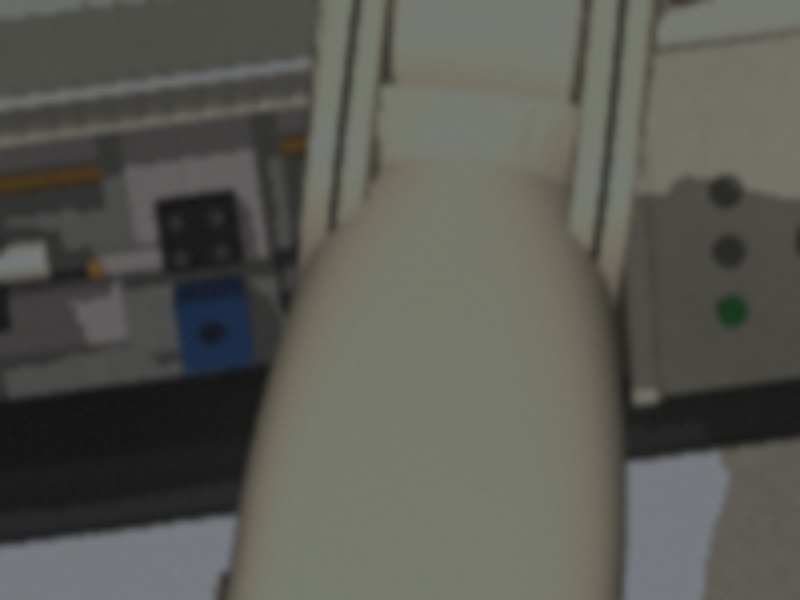

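```bash
python3 - <<'E'
from h import *
def hitz(u,v,z):
    a=unproj('top',u,v,500);b=unproj('top',u,v,1500); A=bay(a);Bb=bay(b); t=(z-A[2])/(Bb[2]-A[2]); return A+t*(Bb-A)
p=cv2.imread('pics/t17.png').astype(float).sum(2)
w=np.zeros_like(p); r=p[178:189,298:309]; w[178:189,298:309]=np.clip(np.median(r)-15-r,0,None); v,u=np.mgrid[:480,:640]; cu=(w*u).sum()/w.sum();cv_=(w*v).sum()/w.sum(); print(cu,cv_,hitz(cu,cv_,-47.5),hitz(cu,cv_,-49))
b=cv2.imread('pics/t17.png').astype(int); m=(b[:,:,0]>1.5*b[:,:,2])&(b[:,:,0]>50); m[:168]=0;m[200:]=0;m[:,:285]=0;m[:,325:]=0
c=cv2.minAreaRect(np.argwhere(m)[:,::-1].astype(np.float32)); print(c)
X=cloud('top',np.load('pics/t17.npy')); print(np.round(np.percentile(bay(X[m]),[5,50,95],axis=0),1))
t=env.sense()['eef_pos']; print('tcp bay',bay(t))
E
```

```text
302.5415617128464 182.80982367758187 [-126.51977923   31.02678974  -47.5       ] [-127.05493948   31.07973102  -49.        ]
((303.2099914550781, 182.97000122070312), (18.384777069091797, 17.677669525146484), 81.8698959350586)
[[-144.5   13.8  -54.1]
 [-126.4   29.3  -47.8]
 [-110.5   45.8  -44. ]]
tcp bay [-88.46334771 -73.16396469  57.89193166]
```

servo_tool:
  grip: [0.55,0.55,0.55,0.55]
  xyz:
    - [0.8,0.12,-1.4]
    - [1.6,0.25,-2.8]
    - [2.3,0.36,-4.03]
    - [2.3,0.36,-4.03]
  spin: [0,0,0,0]

```text
time: 18.25
eef_pos: [642.9, -50.5, 163.9]
eef_rot: [-179.8, -0.1, 98.9]
force: [-0.2, 0.6, -1.5]
width: 58.0
```

servo_tool:
  grip: [0.55,0.55,0.55,0.55]
  xyz:
    - [0.6,0.09,-1.05]
    - [1.2,0.19,-2.1]
    - [1.7,0.26,-2.95]
    - [1.7,0.26,-2.95]
  spin: [0,0,0,0]

```text
time: 18.75
eef_pos: [660.2, -48.1, 135.5]
eef_rot: [-179.9, -0.0, 98.9]
force: [-0.0, -0.1, -1.6]
width: 58.5
```

```bash
python3 - <<'E'
from h import *
s=env.sense();print(s['eef_pos'],bay(s['eef_pos']),s['force'],s['ft_torque'],s['width'],s['eef_rot'])
p,d=snap('scene','s18'); cv2.imwrite('pics/s18c.png',cv2.resize(p[200:360,200:440,::-1],None,fx=3.3,fy=3.3))
E
```

```text
[660.17340913 -48.07701129 135.51395319] [-88.06409547 -73.38850992 -23.61824374] [-0.0082011  -0.10605907 -1.62446622] [0.02669363 0.0237106  0.04413232] 58.51665518923702 [-1.79880188e+02 -2.66947436e-02  9.88586369e+01]
```

View pics/s18c.png

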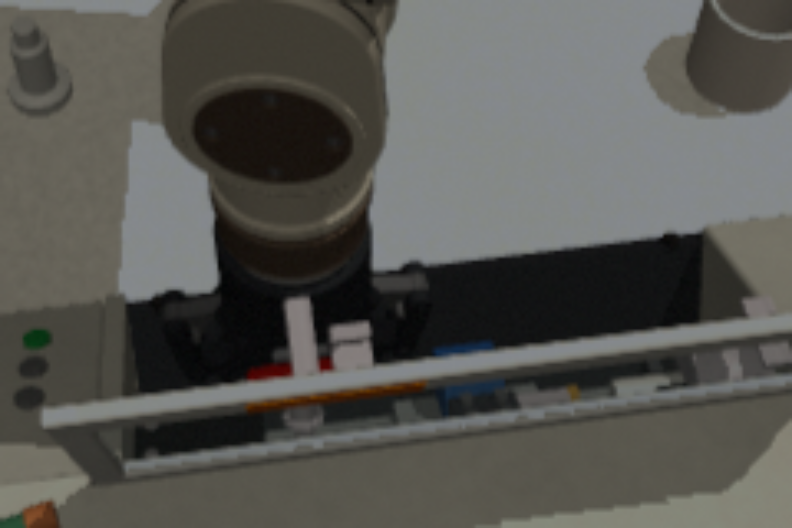

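servo_tool:
  grip: [0.55,0.55,0.55,0.55,0.55]
  xyz:
    - [-0.07,-0.01,0.13]
    - [0.08,-1.0,0.13]
    - [0.24,-2.0,0.13]
    - [0.32,-2.5,0.13]
    - [0.32,-2.5,0.13]
  spin: [0,0,0,0,0]

```text
time: 19.42
eef_pos: [663.7, -74.1, 138.2]
eef_rot: [180.0, -0.0, 98.8]
force: [0.7, -0.2, -1.5]
width: 58.7
```

servo_tool:
  grip: [0.55,0.55,0.55,0.55]
  xyz:
    - [0.08,-0.5,0]
    - [0.15,-1.0,0]
    - [0.2,-1.25,0]
    - [0.2,-1.25,0]
  spin: [0,0,0,0]

```text
time: 19.92
eef_pos: [665.7, -86.0, 138.2]
eef_rot: [-180.0, 0.0, 98.8]
force: [-0.2, -1.1, -1.4]
width: 58.7
```

```bash
python3 - <<'E'
from h import *
s=env.sense();print(s['eef_pos'],bay(s['eef_pos']),B@s['force'],s['ft_torque'],s['width'],s['eef_rot'])
E
```

```text
[665.69653677 -85.96764269 138.15218166] [ -87.09610759 -111.67741824  -21.13074798] [-1.01530838 -1.05429186 -0.98444542] [-0.05438784  0.02151101 -0.03928266] 58.6952006135664 [-1.79991927e+02  4.20822913e-03  9.88306959e+01]
```

servo_tool:
  grip: [0.55,0.55,0.55,0.55]
  xyz:
    - [0.06,-0.4,0]
    - [0.12,-0.75,0]
    - [0.14,-0.9,0]
    - [0.14,-0.9,0]
  spin: [0,0,0,0]

```text
time: 20.42
eef_pos: [667.1, -95.0, 138.2]
eef_rot: [-180.0, 0.0, 98.8]
force: [-0.4, -0.5, -1.5]
width: 58.3
```

```bash
python3 - <<'E'
from h import *
s=env.sense();print(s['eef_pos'],bay(s['eef_pos']),B@s['force'],s['ft_torque'],s['width'],s['eef_rot'])
p,d=snap('scene','s19'); cv2.imwrite('pics/s19c.png',cv2.resize(p[200:360,200:440,::-1],None,fx=3.3,fy=3.3))
p,d=snap('top','t19'); cv2.imwrite('pics/t19c.png',cv2.resize(p[100:220,350:480,::-1],None,fx=4.5,fy=4.5))
E
```

```text
[667.13354667 -94.99136203 138.1568131 ] [ -87.07331468 -120.81481114  -21.13855953] [-1.14940133 -0.47656461 -1.12213597] [-0.02570573  0.05951572 -0.02120613] 58.27659407301321 [-1.79996180e+02  1.23130265e-02  9.88301733e+01]
```

View pics/s19c.png

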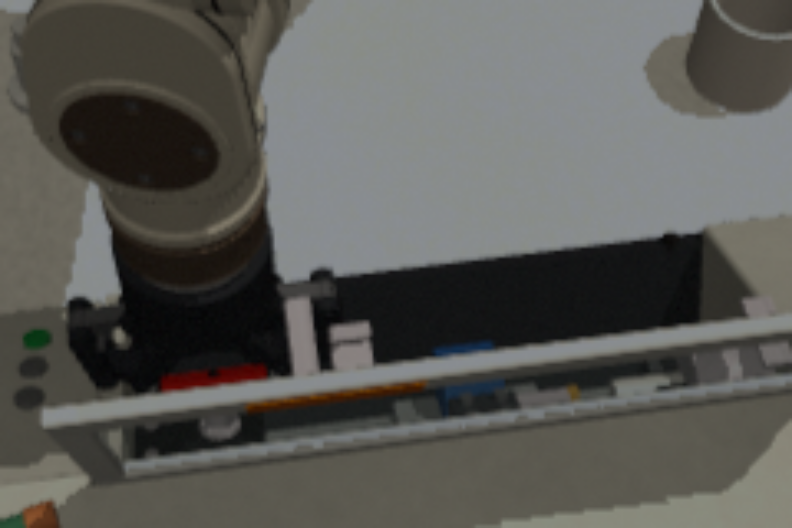

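View pics/t19c.png

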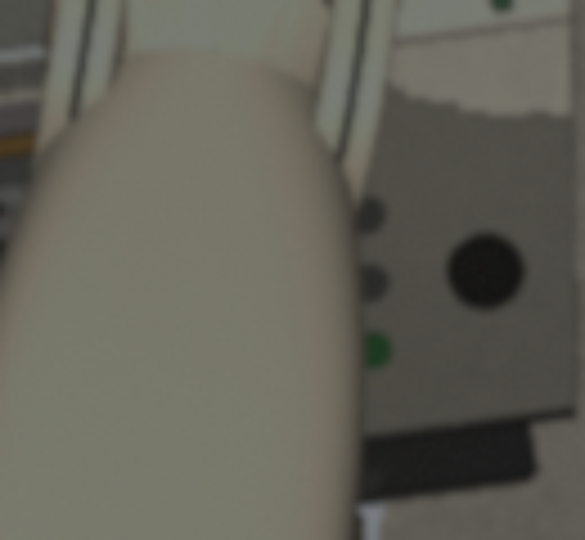

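servo_tool:
  grip: [0.55,0.55,0.55]
  xyz:
    - [0.1,0.01,-0.17]
    - [0.17,0.03,-0.3]
    - [0.17,0.03,-0.3]
  spin: [0,0,0]

```text
time: 20.9
eef_pos: [668.8, -94.3, 135.0]
eef_rot: [-180.0, -0.0, 98.9]
force: [-1.2, 0.6, -1.5]
width: 58.2
```

servo_tool:
  grip: [0.55,0.55,0.55]
  xyz:
    - [0.05,0.01,-0.09]
    - [0.1,0.02,-0.17]
    - [0.1,0.02,-0.17]
  spin: [0,0,0]

```text
time: 21.28
eef_pos: [668.9, -94.3, 134.9]
eef_rot: [-179.9, 0.0, 98.8]
force: [-6.7, 1.1, 6.0]
width: 58.3
```

```bash
python3 - <<'E'
from h import *
s=env.sense();print(s['eef_pos'],bay(s['eef_pos']),B@s['force'],s['ft_torque'],s['width'],s['eef_rot'])
E
```

```text
[668.89294776 -94.27509852 134.89580151] [ -87.1025126  -120.37936916  -24.88719395] [-2.56812927  2.15160355  8.39349692] [0.04607257 1.32224269 0.00312568] 58.34445412387549 [-1.79944522e+02  4.23040904e-03  9.88438213e+01]
```

servo_tool:
  grip: [0.55,0.55,0.55,0.55]
  xyz:
    - [-0.07,-0.01,0.13]
    - [-0.05,-0.15,0.13]
    - [-0.02,-0.3,0.13]
    - [-0.02,-0.3,0.13]
  spin: [0,0,0,0]

```text
time: 21.78
eef_pos: [669.1, -95.9, 135.0]
eef_rot: [-180.0, -0.1, 98.9]
force: [-4.5, 2.9, 3.5]
width: 58.4
```

```bash
python3 - <<'E'
from h import *
s=env.sense();print(s['eef_pos'],bay(s['eef_pos']),B@s['force'],s['ft_torque'],s['width'],s['eef_rot'])
p,d=snap('scene','s20'); cv2.imwrite('pics/s20c.png',cv2.resize(p[260:350,200:300,::-1],None,fx=6,fy=6,interpolation=cv2.INTER_CUBIC))
E
```

```text
[669.13872487 -95.87666141 134.98084997] [ -87.06428429 -121.99967329  -24.81105958] [-1.69228066  3.5505661   5.071116  ] [0.76209964 0.94627089 0.04816061] 58.35399787745364 [-1.79961378e+02 -1.44583956e-01  9.89105510e+01]
```

View pics/s20c.png

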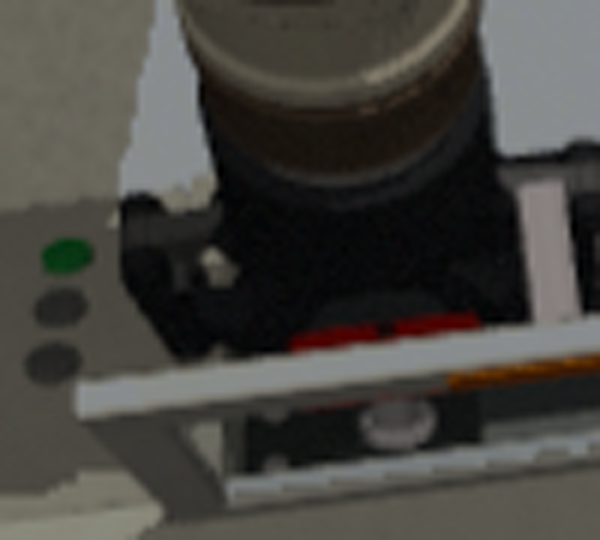

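servo_tool:
  grip: [0.55,0.55,0.55]
  xyz:
    - [0,-0.15,0.05]
    - [0.02,-0.3,0.05]
    - [0.02,-0.3,0.05]
  spin: [0,0,0]

```text
time: 22.2
eef_pos: [669.8, -99.8, 135.0]
eef_rot: [-180.0, -0.1, 98.9]
force: [-2.3, 4.0, 0.7]
width: 58.3
```

```bash
python3 - <<'E'
from h import *
s=env.sense();print(s['eef_pos'],bay(s['eef_pos']),B@s['force'],s['ft_torque'],s['width'],s['eef_rot'])
E
```

```text
[669.78629836 -99.75945995 135.03397778] [ -87.00388706 -125.93590876  -24.78458322] [-1.10904066  4.30130058  1.46070094] [0.80537246 0.57497775 0.0538345 ] 58.34701980986463 [-1.79989728e+02 -6.82429085e-02  9.88631631e+01]
```

servo_tool:
  grip: [0.7,0.73,0.73,0.73]
  xyz:
    - [-0.01,0.08,0]
    - [-0.01,0.08,0]
    - [-0.01,0.08,0]
    - [-0.01,0.08,0]
  spin: [0,0,0,0]

```text
time: 22.7
eef_pos: [669.7, -98.6, 134.7]
eef_rot: [-180.0, -0.1, 98.9]
force: [-1.8, 4.6, -4.1]
width: 62.3
```

```bash
python3 - <<'E'
from h import *
s=env.sense();print(s['eef_pos'],bay(s['eef_pos']),B@s['force'],s['ft_torque'],s['width'],s['eef_rot'])
p,d=snap('scene','s21'); cv2.imwrite('pics/s21c.png',cv2.resize(p[260:350,200:300,::-1],None,fx=6,fy=6,interpolation=cv2.INTER_CUBIC))
E
```

```text
[669.65220391 -98.58380028 134.70750056] [ -87.1243381  -124.75365839  -25.09202419] [-3.02264023  4.83005644 -3.03107976] [ 1.1050753   0.26325922 -0.00527261] 62.31214192343998 [-1.79975974e+02 -8.34754855e-02  9.88845594e+01]
```

View pics/s21c.png

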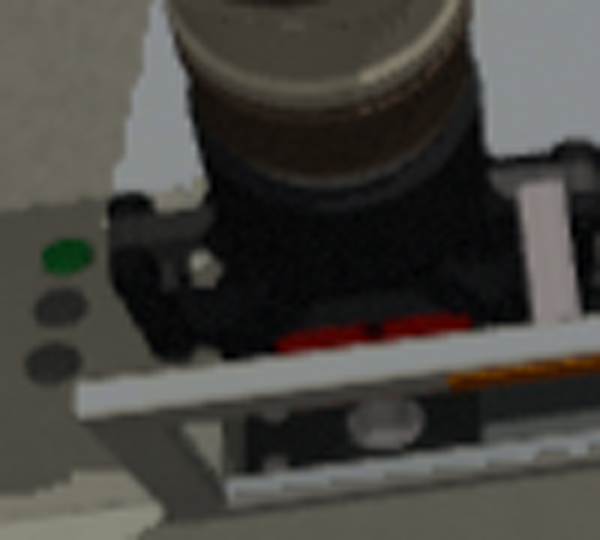

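servo_tool:
  grip: [0.74,0.74,0.74]
  xyz:
    - [-0.02,0.1,0]
    - [-0.02,0.1,0]
    - [-0.02,0.1,0]
  spin: [0,0,0]

```text
time: 23.12
eef_pos: [669.7, -98.2, 135.2]
eef_rot: [180.0, -0.0, 98.9]
force: [-0.1, 5.2, -3.2]
width: 63.1
```

```bash
python3 - <<'E'
from h import *
s=env.sense();print(s['eef_pos'],bay(s['eef_pos']),B@s['force'],s['ft_torque'],s['width'],s['eef_rot'])
E
```

```text
[669.70056009 -98.15401659 135.21828756] [ -86.76998737 -124.33653056  -24.70680266] [-0.95978349  5.16513121 -3.13177094] [1.00462616 0.12026269 0.0316862 ] 63.13959801523271 [ 1.79980353e+02 -2.54223114e-02  9.88633662e+01]
```

servo_tool:
  grip: [0.74,0.74,0.74,0.74,0.74]
  xyz:
    - [-0.01,0.06,0.8]
    - [-0.01,0.06,2]
    - [-0.01,0.06,4.5]
    - [-3,1.0,9]
    - [-8,5,12]
  spin: [0,0,0,0,0]

```text
time: 23.75
eef_pos: [597.1, -55.5, 255.9]
eef_rot: [179.6, 0.2, 98.6]
force: [0.1, 1.4, 0.8]
width: 62.8
```

```bash
python3 - <<'E'
from h import *
s=env.sense();print(s['eef_pos'],bay(s['eef_pos']),B@s['force'])
p,d=snap('scene','s22'); cv2.imwrite('pics/s22c.png',cv2.resize(p[260:350,200:320,::-1],None,fx=6,fy=6,interpolation=cv2.INTER_CUBIC))
E
```

```text
[597.14275438 -55.49014248 255.89752649] [-82.79446698 -70.96088907 112.34631174] [0.62413629 1.33213736 0.55494842]
```

View pics/s22c.png

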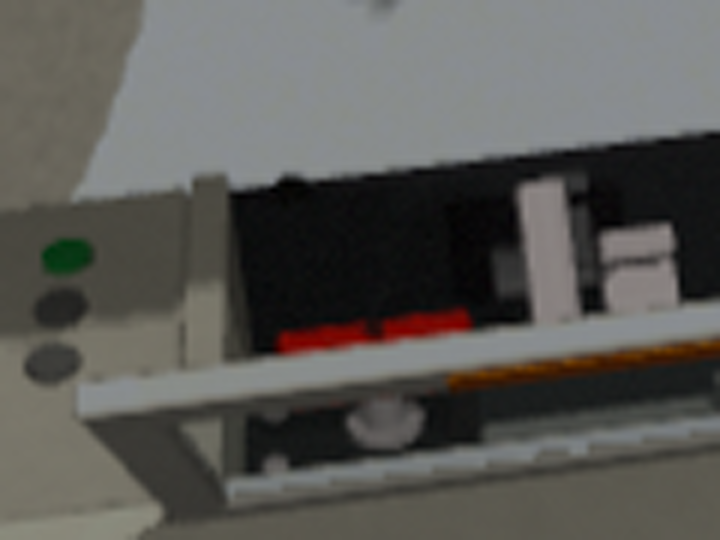

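servo_tool:
  grip: [0.5,0,0,0,0,0]
  xyz:
    - [0,5,0]
    - [0.5,10,-1]
    - [1.8,13.4,-3]
    - [1.8,13.4,-5.5]
    - [1.8,13.4,-5.5]
    - [1.8,13.4,-5.5]
  spin: [0,0,0,0,0,0]

```text
time: 24.55
eef_pos: [614.4, 80.1, 198.8]
eef_rot: [179.8, 0.1, 98.8]
force: [0.8, -0.5, 0.2]
width: -0.0
```

```bash
python3 - <<'E'
from h import *
s=env.sense();print(s['eef_pos'],bay(s['eef_pos']),s['force'])
ps=[];ds=[]
for i in range(3):
    p,d=env.capture('top'); ps.append(p.astype(float)); ds.append(d)
p=np.mean(ps,0);d=np.median(ds,0); X=cloud('top',d); Q=bay(X)
a=np.clip(p*2,0,255).astype(np.uint8)[125:185,340:430,::-1]; cv2.imwrite('pics/t23c.png',cv2.resize(a,None,fx=8,fy=8,interpolation=cv2.INTER_CUBIC))
m=(p[:,:,0]>1.8*p[:,:,1])&(p[:,:,0]>45); m[:130]=0;m[185:]=0;m[:,:340]=0;m[:,425:]=0
q=Q[m]; print(len(q),np.round(np.percentile(q,[3,25,50,75,97],axis=0),1))
v,u=np.nonzero(m)
for vv in sorted(set(v)): k=v==vv; print(vv,u[k].min(),u[k].max(),np.round(np.median(q[k],0),1))
top=q[(q[:,2]>-14.5)]; A=np.c_[top[:,:2],np.ones(len(top))]; c=np.linalg.lstsq(A,top[:,2],rcond=None)[0]; print('plane tilt x,y rad',c[:2],len(top),top.mean(0))
E
```

```text
[614.3676831   80.07114193 198.80851383] [-78.43842839  60.30334391  43.91063802] [ 0.78102008 -0.4826742   0.19453441]
268 [[ -93.7 -152.3  -27.6]
 [ -89.8 -140.1  -15.7]
 [ -85.4 -124.5  -12.7]
 [ -82.3 -110.1  -11.3]
 [ -81.3  -97.8   -9.7]]
152 392 393 [ -81.9 -150.5  -29.4]
153 385 395 [ -81.8 -145.1  -26.3]
154 379 395 [ -81.9 -138.9  -22.4]
155 369 396 [ -81.9 -130.4  -19.8]
156 366 396 [ -82.  -125.8  -14.2]
157 366 396 [ -83.4 -125.7  -13.5]
158 366 396 [ -85.1 -125.7  -12.2]
159 366 395 [ -86.3 -122.3  -11.6]
160 366 395 [ -88.7 -122.2  -11.8]
161 366 392 [ -90.2 -120.   -11.2]
162 366 385 [ -91.5 -112.4  -12.4]
163 366 378 [ -92.4 -107.4  -11.4]
164 367 371 [ -93.7 -101.5  -11.7]
plane tilt x,y rad [-0.05909772  0.00255851] 190 [ -87.49423455 -124.72434504  -11.89290334]
```

View pics/t23c.png

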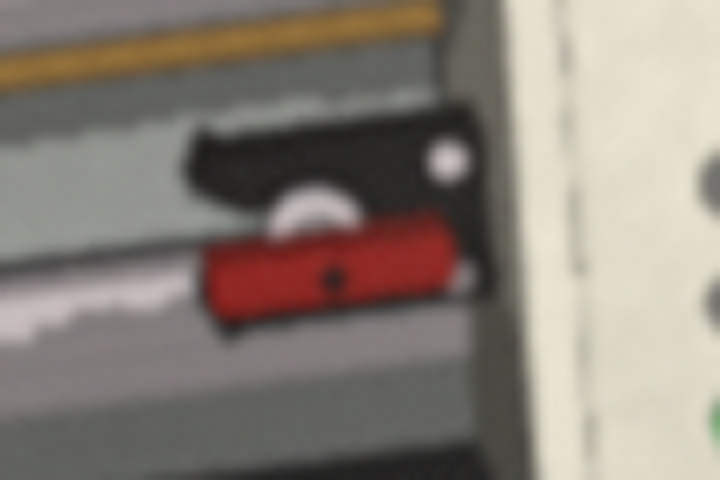

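servo_tool:
  grip: [0,0,0,0,0]
  xyz:
    - [-0.52,0.6,0]
    - [-0.52,0.6,-4]
    - [-0.52,0.6,-8]
    - [-0.52,0.6,-11.4]
    - [-0.52,0.6,-11.4]
  spin: [0,0,0,0,0]

```text
time: 25.32
eef_pos: [605.3, 86.8, 80.1]
eef_rot: [-179.6, -0.0, 98.9]
force: [-0.3, -0.1, 0.4]
width: 0.2
```

```bash
python3 - <<'E'
from h import *
s=env.sense();print(s['eef_pos'],bay(s['eef_pos']),s['force'])
p,d=snap('scene','s24'); cv2.imwrite('pics/s24c.png',cv2.resize(p[200:360,240:480,::-1],None,fx=3.3,fy=3.3))
E
```

```text
[605.28073508  86.75810324  80.05246322] [-144.69529138   68.31563855  -54.96361987] [-0.28650897 -0.0561873   0.38747488]
```

View pics/s24c.png

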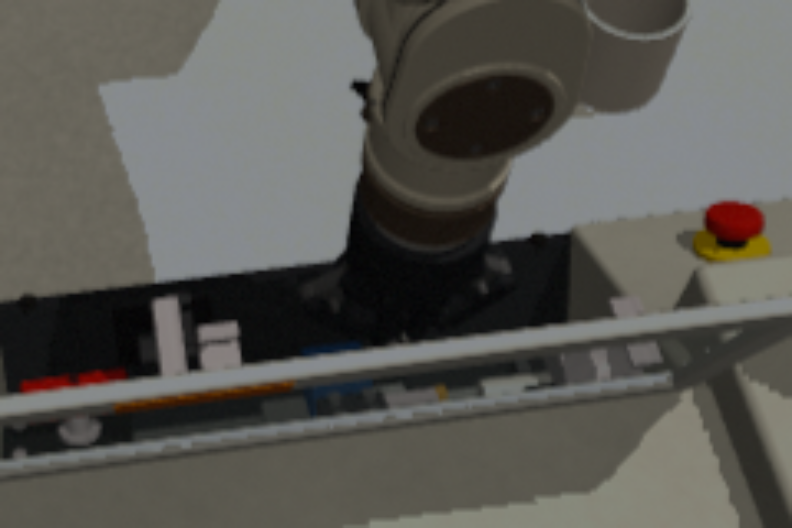

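servo_tool:
  grip: [0,0,0,0,0,0,0]
  xyz:
    - [0.4,0.06,0]
    - [0.5,-0.6,0]
    - [0.65,-1.5,0]
    - [0.8,-2.5,0]
    - [0.95,-3.5,0]
    - [1.1,-4.5,0]
    - [1.1,-4.5,0]
  spin: [0,0,0,0,0,0,0]

```text
time: 26.25
eef_pos: [618.4, 39.8, 82.1]
eef_rot: [-179.9, 0.1, 98.7]
force: [0.4, -0.1, -0.2]
width: -0.0
```

```bash
python3 - <<'E'
from h import *
s=env.sense();print(s['eef_pos'],bay(s['eef_pos']),B@s['force'])
p,d=snap('scene','s25'); cv2.imwrite('pics/s25c.png',cv2.resize(p[200:360,200:440,::-1],None,fx=3.3,fy=3.3))
E
```

```text
[618.36830526  39.80774586  82.08816675] [-138.77029185   19.90578673  -56.03379198] [ 0.21134938 -0.15277458 -0.3618933 ]
```

View pics/s25c.png

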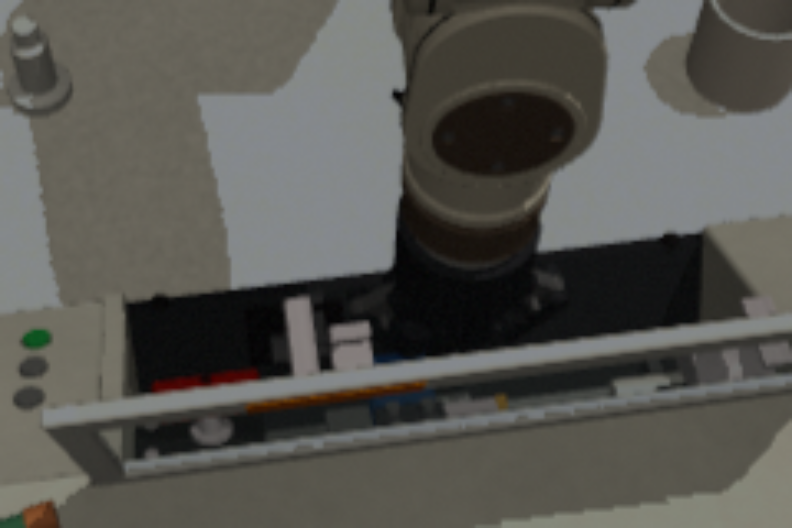

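servo_tool:
  grip: [0,0,0,0,0,0]
  xyz:
    - [0.16,-1.0,0]
    - [0.31,-2.0,0]
    - [0.47,-3.0,0]
    - [0.62,-4.0,0]
    - [0.7,-4.5,0]
    - [0.7,-4.5,0]
  spin: [0,0,0,0,0,0]

```text
time: 27.05
eef_pos: [627.0, -4.4, 83.3]
eef_rot: [179.9, 0.1, 98.8]
force: [0.9, 0.3, 0.1]
width: -0.0
```

servo_tool:
  grip: [0,0,0]
  xyz:
    - [0.03,-0.2,0]
    - [0.06,-0.4,0]
    - [0.06,-0.4,0]
  spin: [0,0,0]

```text
time: 27.42
eef_pos: [627.6, -6.9, 83.4]
eef_rot: [179.9, 0.0, 98.9]
force: [1.3, 2.5, 0.8]
width: -0.0
```

```bash
python3 - <<'E'
from h import *
s=env.sense();print(s['eef_pos'],bay(s['eef_pos']),B@s['force'])
E
```

```text
[627.57909436  -6.86638091  83.44597611] [-136.46419665  -27.63138203  -55.79735346] [ 1.81633577  2.24856817 -0.13090119]
```

servo_tool:
  grip: [0,0,0]
  xyz:
    - [0.03,-0.2,0]
    - [0.06,-0.4,0]
    - [0.06,-0.4,0]
  spin: [0,0,0]

```text
time: 27.8
eef_pos: [627.7, -7.7, 83.5]
eef_rot: [179.9, -0.3, 99.0]
force: [0.1, 10.8, 3.4]
width: -0.2
```

```bash
python3 - <<'E'
from h import *
s=env.sense();print(s['eef_pos'],bay(s['eef_pos']),B@s['force'])
E
```

```text
[627.68657662  -7.716551    83.49173133] [-136.46326584  -28.48794458  -55.74505729] [ 3.20320413 10.70820716  2.07564612]
```

servo_tool:
  grip: [0,0,0,0,0,0,0,0]
  xyz:
    - [-0.15,1.2,0]
    - [-0.3,1.5,4]
    - [-1,2,9]
    - [-3,5,14]
    - [-7,9,16]
    - [-12,13,16]
    - [-17,16,16]
    - [-17,16,16]
  spin: [0,0,0,0,0,0,0,0]

```text
time: 28.8
eef_pos: [453.8, 149.7, 242.9]
eef_rot: [-179.9, 0.1, 99.1]
force: [1.1, -0.2, 0.3]
width: -0.5
```

```bash
python3 - <<'E'
from h import *
s=env.sense();print(s['time'],s['eef_pos'],s['force'],np.abs(s['joint_velocities']).max())
ps=[];ds=[]
for i in range(3):
    p,d=snap('top','t26'); ps.append(p.astype(float)); ds.append(d)
p=np.mean(ps,0);d=np.median(ds,0); X=cloud('top',d); Q=bay(X)
cv2.imwrite('pics/t26c.png',cv2.resize(np.clip(p*1.8,0,255).astype(np.uint8)[60:250,200:460,::-1],None,fx=3,fy=3,interpolation=cv2.INTER_CUBIC))
b=p[:,:,2]; m=(b>1.5*p[:,:,0])&(b>50); m[:150]=0;m[200:]=0;m[:,:300]=0;m[:,400:]=0
q=Q[m]; print('boss',len(q),np.round(np.percentile(q,[5,50,95],axis=0),1))
m=(p[:,:,0]>1.8*p[:,:,1])&(p[:,:,0]>45); m[:130]=0;m[185:]=0;m[:,:340]=0;m[:,425:]=0
q=Q[m]; print('handle',len(q),np.round(np.percentile(q,[3,50,97],axis=0),1)); t=q[q[:,2]>-14.5]; print(t.mean(0))
for u in (380,395): print([np.round(X[v,u]).astype(int).tolist() for v in range(60,120,6)])
snap('scene','s26')
E
```

```text
28.8 [453.75313889 149.6710365  242.87776807] [ 1.11411573 -0.2147146   0.27294878] 4.8402941293050565
boss 326 [[-144.2  -75.9  -58.4]
 [-125.3  -59.8  -47.9]
 [-110.3  -43.6  -45. ]]
handle 312 [[ -94.9 -154.2  -47.1]
 [ -85.9 -125.8  -12.7]
 [ -81.3  -97.5   -9.2]]
[ -87.87562635 -125.28831458  -11.68822888]
[[774, -81, 359], [771, -82, 342], [767, -83, 326], [763, -85, 310], [758, -86, 294], [755, -87, 274], [750, -89, 257], [745, -90, 241], [739, -91, 224], [732, -92, 209]]
[[778, -105, 351], [774, -107, 336], [770, -108, 320], [766, -110, 304], [762, -112, 287], [757, -113, 270], [752, -115, 252], [747, -117, 233], [740, -118, 221], [739, -122, 187]]
```

View pics/t26c.png

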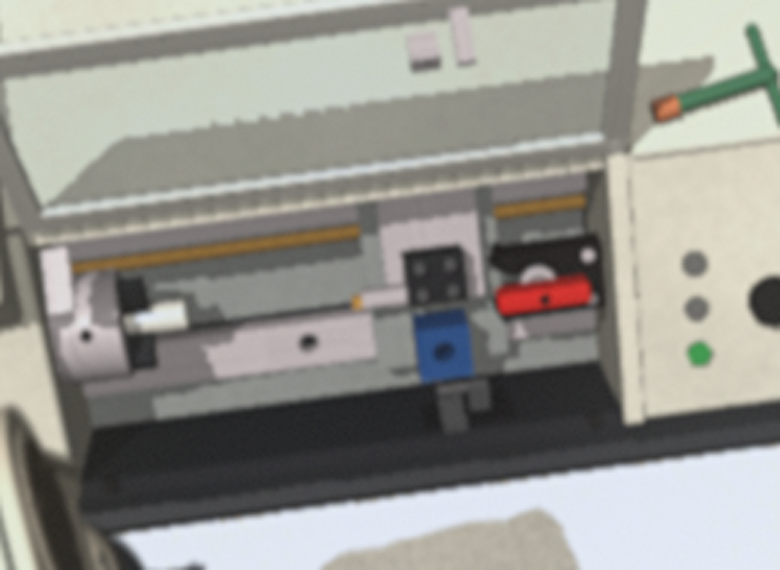

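View pics/s26.png

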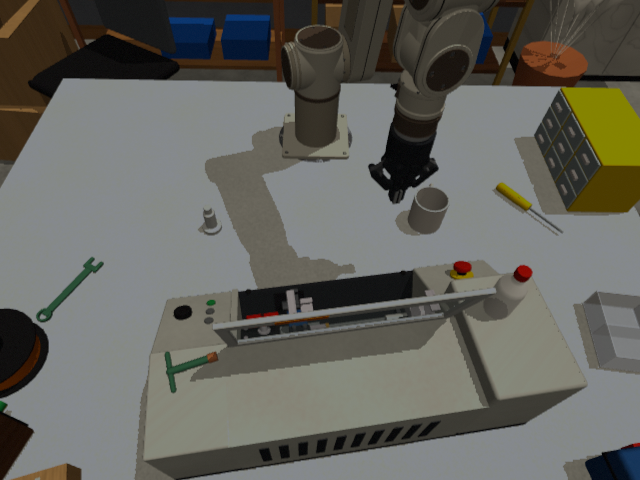

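```bash
python3 -c "
from h import *
print(env.hand_in())"
```

```text
the job is handed in; nothing more can be done
None
```

The whole job is done and was handed in at about 29 s of the 72 s allowed; handing in reports no verdict.

**How it went**
- **Guard:** I pressed the orange mark until the latch let go. The first attempt to lift the guard slipped off its front edge, so it sank back to ajar. A second try with the fingers deeper swung it right back.
- **Pin:** I gripped the T-handle by its ends rather than across its 14 mm, because the tool can only point down. I drew it out square to the bed, slid it into the notch and released it with the collar down.
- **Saddle:** I pushed it right by its boss until it stopped moving and the force rose to about 11 N.

**Last checks from the cameras**

| Item | Measured | Needed |
|---|---|---|
| Guard angle | about 2.36 rad | over 2.15 rad |
| Saddle travel | about 89 mm | over 84 mm |
| Pin across the notch (x) | within about 1 mm of slot centre | within 4 mm |
| Pin along the notch (y) | about 1–2 mm past my estimated home point | -5 to +6 mm |
| Pin height | same as when its collar sat on the boss, so collar down | -4 to +3 mm |
| Pin tilt | nothing visible in the final pictures; a rough fit right after parking gave about 0.06 rad in the slope direction | under 0.15 rad |

The mug and the turned part look unmoved, and the arm stands clear of everything.

**What was uncertain**
- **Slot centre:** my estimates of it disagreed by about 2 mm, from 86.7 to 88.9 mm down-slope of the hinge. The pin went in without side force, at about 88 mm.
- **Home stop:** while I pushed the pin in, a finger was touching the right cheek. I could not confirm by force that the shank reached the end of the slot; only the position measurement supports it.

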